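# Load a well cartridge up the ramp of a bead-wash unit and fit its tip comb

### The arm

A 6-joint arm with a two-finger parallel gripper is mounted at the origin on a cart in front of the work surface, level with it; the furniture and walls round the work are solid. World frame = base frame: x ahead of the robot, y to its left, z up, the work surface at z = 0. Lengths are in m, angles in rad, forces in N, time in s.
With the tool pointing down it reaches from about 0.25 to 0.725 m from the base axis. Payload 4 kg.
Tool frame: the origin (TCP) lies at the very end of the fingers, on their centre line; the grasp point (between the pads) lies 19 mm behind it; z points along the fingers, x is the direction in which the jaws open and shut, and the axes are right-handed (so a half turn about z gives the same grasp; the last joint's range is limited). The gripper opens to 85 mm and grips with 20 to 120 N. Pads are 22 mm wide; open, the fingers measure 114 mm over their backs; the gripper's body (76 mm by 85 mm) begins 54 mm behind the grasp point. The pads swing forward as they close: fully open they stand 13 mm farther back than shut.
Start: joints at [-1.135, 0.241, 0.005, 1.335, 0, 1.571], TCP at [0.211, -0.453, 0.231] pointing down, gripper open.
Joint ranges: [-2.72, 2.72], [-1.05, 1.87], [-1.09, 1.28], [-1.99, 2.15], [-1.42, 1.44], [-3.14, 3.14]. Speed limits (rad/s): [2.79, 2.79, 3.14, 3.14, 3.14, 3.14].

### API

Orientations are given as a rotation vector (axis times angle).
In Python, from bench import bot gives the robot as it stands.
- The arm moves only by the tool carry_out, never from a script. Its argument "commands" is a list that holds one entry, the list of rows, each a list of 7 numbers: the closure in counts, from 0 (fully open) to 255 (shut), then the shift along the tool's x, y, z in mm, then the turn, a rotation vector about the tool's x, y, z in rad. A call has 1 to 8 rows; each row shifts and turns the commanded pose from where the row before left it, along the tool's axes as they then stand; what a row does not reach is not made up. A row lasts 1/8 s, in which the tool goes at most 62.5 mm and 10.7 degrees, less where a joint would pass 70% of its speed; a pose out of reach is approached as far as the arm can. A call with a gripper value outside its range is refused whole. The fingers move at their own pace and stop on an object; the grip force is fixed at half the most. Time passes only in rows, so rows that do not move let the fingers close. It gives the time, the measured TCP pose, the force and the opening at its end, in the units of the state.
- bot.read_state(): the state, without advancing time (a new reading comes with each control period).
- bot.capture(name): name is "side" or "top" or "wrist"; returns the picture (480x640x3 uint8, red, green, blue); there is no depth.
- bot.calibration(name): a dict with "camera_matrix" (3x3 intrinsics, pixels), "view" (4x4, takes a point from world to camera coordinates). Camera axes: x right, y up, looking along -z (the intrinsics and any distortion apply to the point x, -y, -z); pixel columns grow to the right and rows downward; lengths in m; the calibration is good to about 2 mm. A picture is of the moment at which its call begins: read the wrist's pose just before it. calibration takes no time and is no camera call; for the wrist camera it gives the pose at the moment of the call.
- bot.job_done(): hands the job in, once; it reports no verdict.
The state is a dict: "clock": time; "q": joint angles; "joint_vel": joint speeds; "effort": joint torques, N m; "ee_pos": TCP position; "orientation": TCP orientation; "force": force on the tool from outside, world axes, zero at the start; "torque": the same for the moment, N m; "grip_width": finger opening in m.
Only numpy, scipy, OpenCV 4.12 (cv2) and the standard library are available. Lean on these libraries where they do the work, as an engineer would, in place of code of your own. Each camera call takes 0.05 s, during which the arm holds its last target. There are 200 camera calls.

### The job

Load the bead-wash unit: set the grey well cartridge, nose first and wells up, in the open bay at the low end of the sloping channel, then push it from behind up the ramp, under the reader arch and the guide lips, until its nose rests against the top stop, and leave it there. Then take the tip comb out of its stand and lower it into the cartridge so that each of its six teeth is in its own well and the bar is down on the rim. Keep the cartridge upright all the time, and leave the bottles and the stack of dishes standing where they are.

Things in the scene. Friction and masses are not known exactly. Their poses are not given: they have to be found in the camera images.
- ramp: fixed loading ramp: white wedge 322 x 104 mm with a channel, aluminium guides, and a housing 66 mm high behind its top. Origin on the bench under the channel's middle; x level along the channel, uphill; y across; z up. The channel floor rises 7 degrees towards +x: 7 mm above the bench at the low edge (160 mm down the slope from the middle), 26.5 mm over the origin
- bay_floor (a point): channel floor, centre line, 76 mm up the slope from the low edge: middle of the open bay (guides 75 mm apart, 10 mm high). Set the cartridge with the middle of its foot here or a few mm lower: the nose is then 14 mm short of the arch and the push plate over the low edge. Axes as ramp (level)
- arch_floor (a point): channel floor, centre line, 173 mm up the slope from the low edge, under the middle of the grey reader arch. Arch 14 mm long, opening 46 mm high above the floor, 68 mm wide; beam top 58 mm above the floor; 101 mm wide outside. The guides narrow to 63 mm apart here; from 9 mm beyond, lips 7.5 to 12 mm above the floor, 43 mm apart, hold the cartridge's foot down: it can only slide in
- stop_face (a point): centre line of the channel at the top stop (26 mm high), 310 mm up the slope from the low edge, 2.5 mm above the floor; its rubber pads are 1 mm farther on; the cartridge's nose comes here when the cartridge is home. Axes as ramp
- cartridge_center (a point): loose grey cartridge, 152 mm long, 40 mm high, 0.22 kg: middle of its well block, 22.5 mm above its underside. x to its nose, z up. Foot 60 mm wide, 5 mm thick, from 91.5 mm behind to 60.5 mm ahead (middle of the foot 15.5 mm behind). Well block 105 long, 26 mm wide (grasp across y). Six wells along x, 17 mm apart, 14 mm (x) by 16 mm, 35 mm deep. Starts flat on the bench
- cartridge_push (a point): middle of the rear face of the cartridge's upright push plate (44 mm wide, 6 mm thick, 5 to 35 mm above the underside), 20 mm above the underside, 91.5 mm behind cartridge_center. Push here towards the nose (+x). Axes as the cartridge
- cartridge_nose (a point): middle of the cartridge's nose face, 2.5 mm above its underside, 60.5 mm ahead of cartridge_center. Axes as the cartridge
- well_rim (a point): middle of the top of the row of wells, 40 mm above the cartridge's underside, above cartridge_center. Axes as the cartridge
- stand: fixed white comb stand, base 134 x 60 mm, 54 mm high; the comb starts in it, teeth down, underside of its bar 46 mm above the bench in notches 16 mm wide and 8 mm deep. Origin on the bench under its middle, x along its length. (Solid wall cabinets with handles hang 0.54 m above the back of the bench, from about x = 0.58 on: keep the arm drawn back when it swings across.)
- comb_grip (a point): middle of the grip fin of the loose black comb (fin 44 mm along x, 10 mm thick across y, 30 mm high; grasp it across y), 15 mm above the top of the bar. Bar 114 x 12 x 6 mm. Six teeth under it along x, 17 mm apart, 30 mm long, 10 mm thick, 6 mm at the tip; tips 51 mm below this point. Starts 67 mm above the bench. z up; same either way round. 0.06 kg
- comb_seat (a point): middle of the underside of the comb's bar, between the teeth, 21 mm below comb_grip. It meets well_rim when the comb is fully down. Axes as the comb
- water_center (a point): centre of a small white screw-cap bottle, 50 mm wide and 100 mm high, 50 mm above the bench, beside the cartridge's start; leave it alone
- dishes_center (a point): stack of petri dishes, 90 mm wide and 61 mm high; point 30 mm above the bench, beside the ramp on its far side; leave it alone
- ethanol_center (a point): centre of a screw-cap bottle with a red cap, 65 mm wide and 150 mm high, 75 mm above the bench, at the back on the left; leave it alone
Mind the look-alikes: they are no part of the job. Of the things shaped like the part that bears comb_grip, the black one is meant.

How it is judged:
On the way, in this order (a step that is already met when the one before it is completed fails the run):
1. the cartridge has been pushed up the ramp and lies in the channel with its nose against the top stop (distance between cartridge_nose and stop_face below 0.005 m and angle between the x axis of cartridge_nose and the x axis of stop_face, either way round below 0.18 rad and angle between cartridge_center's own z axis and vertical below 0.2 rad), for 0.2 s.
2. the comb is in the wells, its bar down on the rim (distance between comb_seat and well_rim below 0.007 m and angle between the z axis of comb_seat and the z axis of well_rim, either way round below 0.06 rad), for 0.2 s.
At the end, for the whole second after the job is handed in: Cartridge in the channel, nose within 5 mm of the top stop (sideways play included), upright within 0.2 rad and along the channel; comb in it, the middle of its bar's underside within 7 mm of the middle of the rim and parallel to it within 0.06 rad, so each tooth is in its own well (all of step 1 and all of step 2 and angle between the x axis of comb_seat and the x axis of well_rim, either way round below 0.15 rad); the robot touches nothing.
It fails at once if the cartridge is tipped by more than 0.5 rad (angle between cartridge_center's own z axis and vertical above 0.5 rad).
It fails at once if a bottle or the stack of dishes is moved by more than 20 mm or knocked over (distance of any of water_center, dishes_center, ethanol_center from where it was at the start of the episode above 0.02 m).
It also fails if it takes over 72 s, if anything falls off the work surface, if the arm or the gripper's body presses on something with over 40 N, if the wrist force passes 120 N, or if a joint passes its speed limit or range.

## Working session

There is one attempt and no reset: what is moved stays moved. The work goes in short steps, Python scripts to look and compute and a tool call to move; the robot and the scene stay as the last step left them, time stands still between calls to the robot, and variables do not carry over. Pictures are saved under pics/ and viewed, about 8 in all and at most 12, crops included, and the job is handed in when it is done.

Besides the shell and the picture viewer there is one more tool, called after "Call:" as name(argument=value, ...), one argument or row to a line, values as JSON. carry_out: Moves the arm, as the interface text tells. Its arguments: {"type":"object","properties":{"commands":{"type":"array","items":{"type":"array","items":{"type":"array","items":{"type":"number"}}}}},"required":["commands"]}

```bash
ls; mkdir -p pics; cat > h.py <<'E'
import numpy as np, cv2
from bench import bot
from scipy.spatial.transform import Rotation as R
def cal(n):
    c=bot.calibration(n); return np.array(c["camera_matrix"]),np.array(c["view"]),c
def ray(n,px,C=None):
    K,V,_=C or cal(n)
    d=np.linalg.inv(K)@np.array([px[0],px[1],1.]); d=np.array([d[0],-d[1],-d[2]])
    return -V[:3,:3].T@V[:3,3], V[:3,:3].T@d
def onz(n,px,z,C=None):
    o,d=ray(n,px,C); return o+d*(z-o[2])/d[2]
def proj(n,P,C=None):
    K,V,_=C or cal(n); p=V[:3,:3]@np.array(P)+V[:3,3]; p=K@np.array([p[0],-p[1],-p[2]]); return p[:2]/p[2]
def tri(rays):
    A=0;b=0
    for o,d in rays:
        d=d/np.linalg.norm(d); M=np.eye(3)-np.outer(d,d); A=A+M; b=b+M@o
    return np.linalg.solve(A,b)
def snap(n,f):
    im=cv2.cvtColor(bot.capture(n),cv2.COLOR_RGB2BGR); cv2.imwrite("pics/"+f,im); return im
def st():
    s=bot.read_state(); print(s["clock"],np.round(s["ee_pos"],4),np.round(s["orientation"],4),np.round(s["force"],1),round(s["grip_width"],4)); return s
E
python3 - <<'E'
from h import *
st()
for n in("side","top","wrist"):
    K,V,c=cal(n); print(n,c.keys(),K.round(1).tolist(),V.round(3).tolist()); snap(n,n+"0.png")
E
```

```text
pics
0.0 [ 0.2108 -0.4527  0.2304] [-2.6482  1.688   0.0027] [-0.7  0.2 -0.3] 0.0854
side dict_keys(['camera_matrix', 'view']) [[438.5, 0.0, 322.9], [0.0, 438.5, 236.7], [0.0, 0.0, 1.0]] [[-0.999, -0.048, -0.007, 0.483], [0.02, -0.54, 0.842, -0.046], [-0.044, 0.841, 0.54, -1.337], [0.0, 0.0, 0.0, 1.0]]
top dict_keys(['camera_matrix', 'view']) [[477.4, 0.0, 320.4], [0.0, 477.4, 238.7], [0.0, 0.0, 1.0]] [[0.006, -1.0, 0.005, 0.098], [0.983, 0.006, 0.186, -0.489], [-0.186, 0.004, 0.983, -1.686], [0.0, 0.0, 0.0, 1.0]]
wrist dict_keys(['camera_matrix', 'view']) [[358.2, 0.0, 323.9], [0.0, 358.2, 242.9], [0.0, 0.0, 1.0]] [[0.421, -0.907, -0.002, -0.499], [0.871, 0.405, -0.277, 0.036], [0.252, 0.115, 0.961, -0.378], [0.0, 0.0, 0.0, 1.0]]
```

View pics/top0.png

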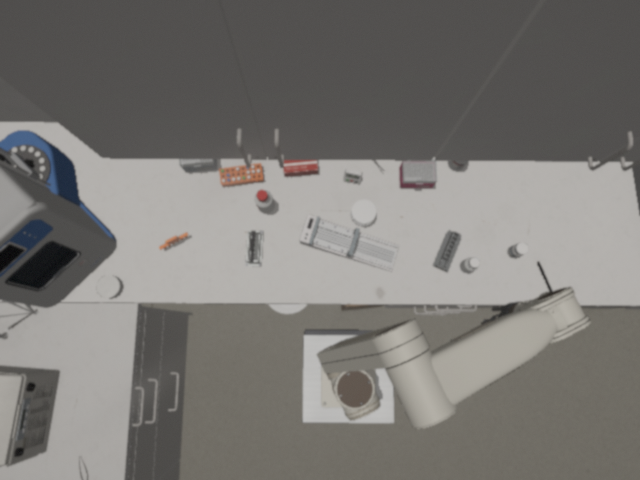

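View pics/side0.png

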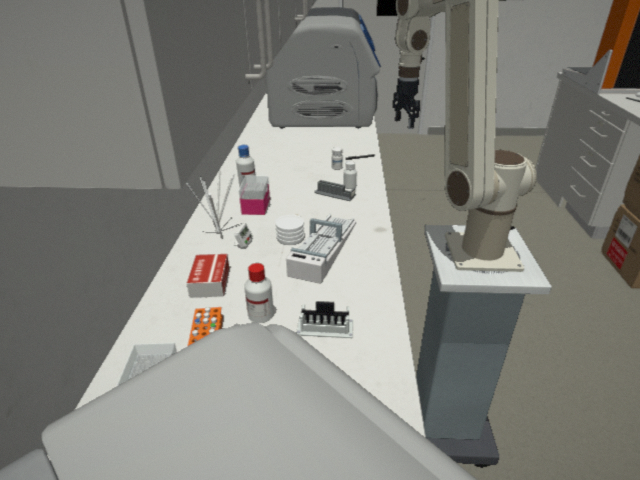

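Top view: cartridge at (447,251), small water bottle beside it (471,265), ramp (348,243) with its low end on the right, dishes (364,212), ethanol (264,199), stand with black comb (254,248), and an orange object at (175,241). The side view shows the black comb at (325,315).

```bash
python3 - <<'E'
from h import *
for k,p,z in [("cart",(447,251),.03),("ramp",(348,243),.03),("comb",(254,248),.05),("orange",(175,241),.03),("dishes",(364,212),.06),("eth",(263,195),.15),("water",(471,263),.1),("white bottle2",(519,250),.05)]:
    P=onz("top",p,z); print(k,P.round(3), proj("wrist",P).round(0), np.hypot(P[0],P[1]).round(3))
s=st(); print(R.from_rotvec(s["orientation"]).as_matrix().round(3))
K,V,_=cal("wrist"); Rm=R.from_rotvec(s["orientation"]).as_matrix(); C=-V[:3,:3].T@V[:3,3]
print("cam in tool",Rm.T@(C-s["ee_pos"]),(V[:3,:3]@Rm).round(3))
def crop(im,c,w,h,f):
    x,y=c; q=im[max(0,y-h):y+h,max(0,x-w):x+w]; return cv2.resize(q,None,fx=f,fy=f,interpolation=cv2.INTER_CUBIC)
t=cv2.imread("pics/top0.png");w=cv2.imread("pics/wrist0.png")
a=cv2.resize(t[180:300,150:550],(800,240),interpolation=cv2.INTER_CUBIC); b=cv2.resize(w,(400,300))
sd=cv2.imread("pics/side0.png")[170:350,180:380]; sd=cv2.resize(sd,(400,360))[:300]
cv2.imwrite("pics/v1.png",np.vstack([a,np.hstack([b,sd])]))
E
```

```text
cart [ 0.449 -0.361  0.03 ] [ 347. -108.] 0.576
ramp [ 0.476 -0.     0.03 ] [-141. -447.] 0.476
comb [0.452 0.34  0.05 ] [-922. -875.] 0.565
orange [0.479 0.631 0.03 ] [-1673. -1365.] 0.793
dishes [ 0.585 -0.057  0.06 ] [ -76. -766.] 0.588
eth [0.621 0.301 0.15 ] [-3921. -5225.] 0.69
water [ 0.395 -0.424  0.1  ] [405. -37.] 0.58
white bottle2 [ 0.451 -0.616  0.05 ] [635.  37.] 0.763
0.15 [ 0.2109 -0.4528  0.2306] [-2.6484e+00  1.6882e+00  2.1000e-03] [ 0.3 -0.8 -0.1] 0.085
[[ 0.422 -0.907 -0.001]
 [-0.907 -0.422  0.001]
 [-0.002  0.    -1.   ]]
cam in tool [-9.85851573e-05 -6.94987323e-02 -1.41904935e-01] [[ 1.     0.001  0.   ]
 [ 0.001 -0.961  0.277]
 [ 0.    -0.277 -0.961]]
```

View pics/v1.png

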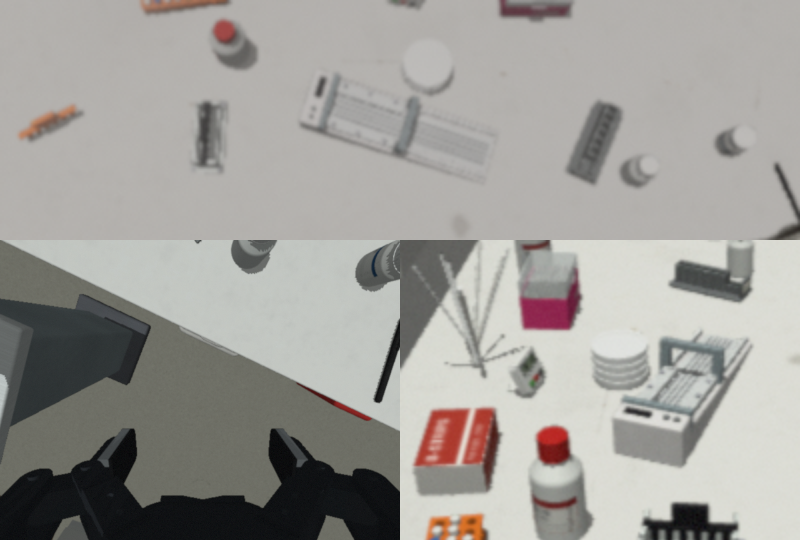

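Picture 3 (composite): the grey cartridge has its well block at the far end and the push plate near the robot, with the water bottle close to its right. Look-alikes: an orange comb lying at top (175,241), which I reject, against the black comb standing at (254,248), which I choose. There is also a second white bottle at (519,250). Next I go and look with the wrist camera.

```bash
cat >> h.py <<'E'
def tool(psi,pitch=0,uy=None):
    """tool rotation: z down, x at yaw psi(deg); then world tilt of pitch deg about tool x axis (positive lifts -> see use)"""
    c,s=np.cos(np.radians(psi)),np.sin(np.radians(psi))
    M=np.array([[c,s,0],[s,-c,0],[0,0,-1.]])
    return R.from_rotvec(np.radians(pitch)*M[:,0])*R.from_matrix(M)
def plan(pos,Rt,g=0,n=None,start=None):
    s=bot.read_state(); p0,R0=(np.array(s["ee_pos"]),R.from_rotvec(s["orientation"])) if start is None else start
    pos=np.array(pos); w=(R0.inv()*Rt).as_rotvec(); d=np.linalg.norm(pos-p0)
    n=n or int(max(np.ceil(d/.05),np.ceil(np.degrees(np.linalg.norm(w))/9),1))
    rows=[];r=R0
    for i in range(n):
        rows.append([g]+(r.inv().apply((pos-p0)/n)*1000).round(1).tolist()+(w/n).round(4).tolist()); r=r*R.from_rotvec(w/n)
    for i in range(0,n,8): print(str(rows[i:i+8]).replace(' ',''))
    return pos,Rt
E
python3 - <<'E'
from h import *
plan([.40,-.31,.26],tool(60),0)
E
```

```text
[[0,-3.5,-16.6,-2.1,-0.0001,0.0001,-0.1559],[0,-0.9,-16.9,-2.1,-0.0001,0.0001,-0.1559],[0,1.7,-16.8,-2.1,-0.0001,0.0001,-0.1559],[0,4.3,-16.4,-2.1,-0.0001,0.0001,-0.1559],[0,6.8,-15.5,-2.1,-0.0001,0.0001,-0.1559],[0,9.1,-14.3,-2.1,-0.0001,0.0001,-0.1559],[0,11.2,-12.7,-2.1,-0.0001,0.0001,-0.1559],[0,13.0,-10.8,-2.1,-0.0001,0.0001,-0.1559]]
[[0,14.6,-8.6,-2.1,-0.0001,0.0001,-0.1559],[0,15.7,-6.3,-2.1,-0.0001,0.0001,-0.1559],[0,16.5,-3.7,-2.1,-0.0001,0.0001,-0.1559],[0,16.9,-1.1,-2.1,-0.0001,0.0001,-0.1559],[0,16.9,1.5,-2.1,-0.0001,0.0001,-0.1559],[0,16.4,4.1,-2.1,-0.0001,0.0001,-0.1559]]
```

Call:
carry_out(
  commands=[
    [[0, -3.5, -16.5, -2, 0, 0, -0.156], [0, -1, -17, -2, 0, 0, -0.156], [0, 1.5, -17, -2, 0, 0, -0.156], [0, 4, -16.5, -2, 0, 0, -0.156], [0, 7, -15.5, -2, 0, 0, -0.156], [0, 9, -14.5, -2, 0, 0, -0.156], [0, 11, -12.5, -2, 0, 0, -0.156], [0, 13, -11, -2, 0, 0, -0.156]],
  ],
)

```text
clock: 1.15
ee_pos: [0.3191, -0.3703, 0.247]
orientation: [-3.135, -0.185, 0.001]
force: [0.2, -0.5, 0.5]
grip_width: 0.0856
```

Call:
carry_out(
  commands=[
    [[0, 14.5, -8.5, -2, 0, 0, -0.156], [0, 15.5, -6.5, -2, 0, 0, -0.156], [0, 16.5, -3.5, -2, 0, 0, -0.156], [0, 17, -1, -2, 0, 0, -0.156], [0, 17, 1.5, -2, 0, 0, -0.156], [0, 16.5, 4, -2, 0, 0, -0.156], [0, 0, 0, 0, 0, 0, 0]],
  ],
)

```text
clock: 2.02
ee_pos: [0.4003, -0.309, 0.259]
orientation: [-2.719, -1.573, 0.0]
force: [0.0, 0.5, -0.5]
grip_width: 0.0855
```

```bash
python3 - <<'E'
from h import *
s=st(); print(np.round(s["q"],2)); snap("wrist","w1.png"); np.save("w1.npy",cal("wrist")[1])
E
```

```text
2.025 [ 0.4003 -0.309   0.259 ] [-2.7189e+00 -1.5730e+00  4.0000e-04] [ 0.   0.5 -0.5] 0.0855
[-0.66  0.24  0.08  1.41 -0.   -0.14]
```

View pics/w1.png

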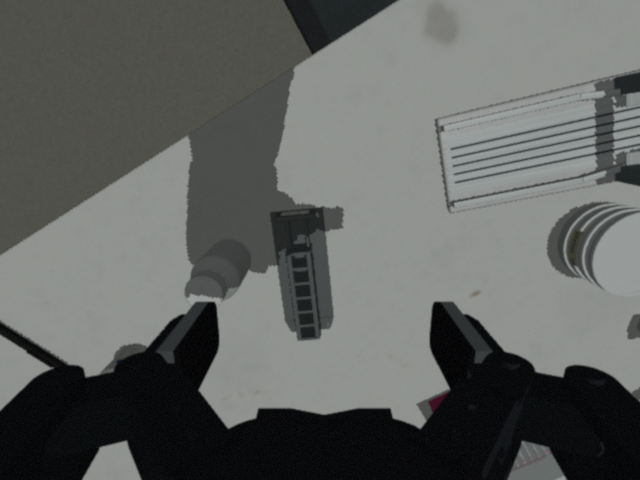

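Picture 4 (wrist): cartridge with its plate at (297,212) and nose at (308,335), six wells from (299,261) to (308,332). Water bottle at (220,270), ramp's low end at (440,120)–(450,210). I'll shift for a second view.

Call:
carry_out(
  commands=[
    [[0, 40, -12, 0, 0, 0, 0], [0, 40, -12, 0, 0, 0, 0], [0, 40, -11, 0, 0, 0, 0], [0, 0, 0, 0, 0, 0, 0]],
  ],
)

```text
clock: 2.58
ee_pos: [0.429, -0.1865, 0.2593]
orientation: [-2.718, -1.575, 0.0]
force: [-0.0, -0.4, -0.5]
grip_width: 0.0856
```

```bash
python3 - <<'E'
from h import *
s=st(); im=snap("wrist","w2.png"); np.save("w2.npy",cal("wrist")[1])
a=cv2.imread("pics/w1.png")[195:350,250:350]; a=cv2.resize(a,None,fx=3.7,fy=3.7,interpolation=cv2.INTER_CUBIC)
b=cv2.resize(im,(430,322))
o=np.zeros((600,800,3),np.uint8); o[:a.shape[0],:370]=a[:600]; o[:322,370:]=b
K,V,_=cal("wrist")
for P in [(.449,-.361,.03),(.476,0,.03)]: print(proj("wrist",P))
c=proj("wrist",(.449,-.361,.03)).astype(int); q=im[max(0,c[1]-70):c[1]+80,max(c[0]-100,0):c[0]+100]; q=cv2.resize(q,None,fx=1.8,fy=1.8); print(c)
o[322:322+min(q.shape[0],278),370:370+q.shape[1]]=q[:278]
cv2.imwrite("pics/v5.png",o)
E
```

```text
2.575 [ 0.429  -0.1865  0.2593] [-2.7181e+00 -1.5745e+00  4.0000e-04] [-0.  -0.4 -0.5] 0.0856
[200.72608085 300.46008642]
[508.96131079 157.98629796]
[200 300]
```

View pics/v5.png

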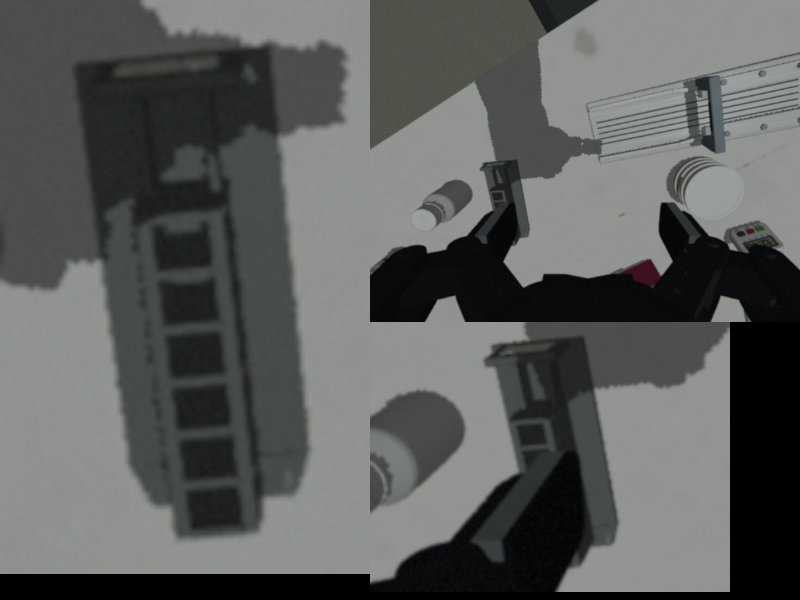

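```bash
python3 - <<'E'
from h import *
K=cal("wrist")[0]; C1=(K,np.load("w1.npy"),0); C2=(K,np.load("w2.npy"),0)
f=lambda x,y:(250+x/3.7,195+y/3.7); g=lambda x,y:(100+(x-370)/1.8,230+(y-322)/1.8)
w1,w6=[onz("wrist",f(*p),.04,C1) for p in((183,247),(214,508))]
d=w6-w1; print("wells",w1,w6,"len(85)",np.linalg.norm(d),"yaw",np.degrees(np.arctan2(d[1],d[0])),"mid",(w1+w6)/2)
print("tri well1",tri([ray("wrist",f(183,247),C1),ray("wrist",g(532,434),C2)]))
n=[onz("wrist",f(*p),.005,C1) for p in((152,502),(298,494))]; print("nose corners",n)
n=[onz("wrist",f(*p),.035,C1) for p in((80,63),(268,47))]; print("plate top",n)
print("bottle cap", tri([ray("wrist",(205,297),C1),ray("wrist",(54*640/430,218*640/430),C2)]))
# top-camera estimate of the ramp
im=cv2.imread("pics/w2.png"); 
x0,x1=300,640; q=cv2.resize(im[50:290,x0:x1],None,fx=2.35,fy=2.35,interpolation=cv2.INTER_CUBIC); cv2.imwrite("pics/v6.png",q)
plan([.43,-.02,.30],tool(70))
E
```

```text
wells [ 0.43302648 -0.35945842  0.04      ] [ 0.50986637 -0.39485466  0.04      ] len(85) 0.08460060533989046 yaw -24.733128506923027 mid [ 0.47144643 -0.37715654  0.04      ]
tri well1 [ 0.43270562 -0.3591862   0.04112483]
nose corners [array([ 0.51420728, -0.42333039,  0.005     ]), array([ 0.53609335, -0.37957954,  0.005     ])]
plate top [array([ 0.37320926, -0.35741519,  0.035     ]), array([ 0.39569906, -0.30952114,  0.035     ])]
bottle cap [ 0.40039445 -0.43715734  0.09829028]
[[0,36.5,-20.7,-10.2,-0.0,0.0001,-0.0432],[0,37.3,-19.1,-10.2,-0.0,0.0001,-0.0432],[0,38.1,-17.4,-10.2,-0.0,0.0001,-0.0432],[0,38.8,-15.8,-10.2,-0.0,0.0001,-0.0432]]
```

Cartridge: centre (0.471,-0.377), yaw −24.8°; the well spacing and the triangulated rim height (0.041) both agree with the text. Now the ramp.

Call:
carry_out(
  commands=[
    [[0, 36.5, -20.5, -10, 0, 0, -0.043], [0, 37.5, -19, -10, 0, 0, -0.043], [0, 38, -17.5, -10, 0, 0, -0.043], [0, 39, -16, -10, 0, 0, -0.043], [0, 0, 0, 0, 0, 0, 0]],
  ],
)

```text
clock: 3.25
ee_pos: [0.4308, -0.0195, 0.3001]
orientation: [2.572, 1.802, 0.002]
force: [-0.6, -0.3, -1.0]
grip_width: 0.0853
```

```bash
python3 - <<'E'
from h import *
s=st(); im=snap("wrist","w3.png"); np.save("w3.npy",cal("wrist")[1])
a=cv2.resize(im[0:400],None,fx=.8,fy=.8); a=cv2.resize(im,(400,300))
q=cv2.imread("pics/w2.png")[60:260,320:640]; q=cv2.resize(q,(480,300),interpolation=cv2.INTER_CUBIC)
x,y,w,h=120,0,520,300
c=cv2.resize(im[60:320,0:640],(800,325),interpolation=cv2.INTER_CUBIC)
o=np.zeros((600,800,3),np.uint8); o[:325]=c
q=cv2.imread("pics/w2.png")[90:240,330:640]; q=cv2.resize(q,(568,275),interpolation=cv2.INTER_CUBIC); o[325:,:568]=q
cv2.imwrite("pics/v6.png",o)
E
```

```text
3.25 [ 0.4308 -0.0195  0.3001] [2.5720e+00 1.8019e+00 1.9000e-03] [-0.6 -0.3 -1. ] 0.0853
```

View pics/v6.png

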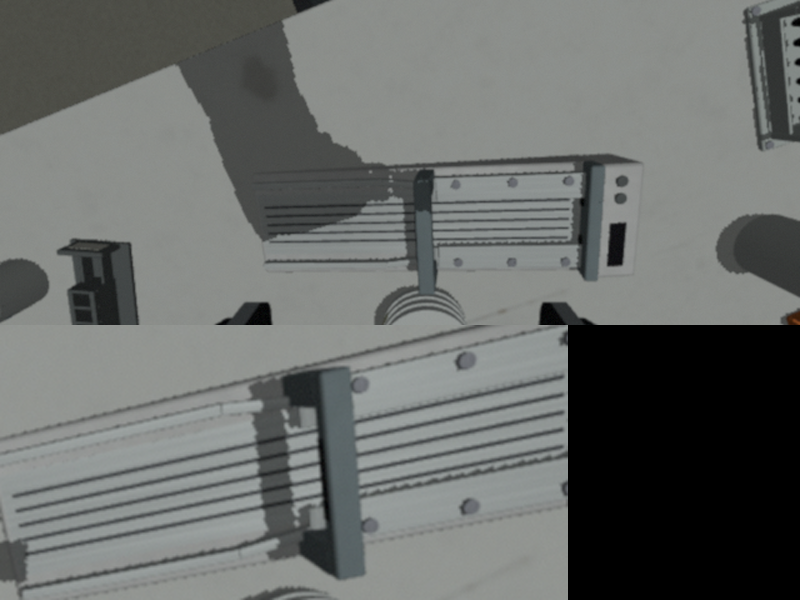

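Picture 6: ramp in w3 from the low edge (crop x≈263) to the stop bar (crop x≈590) and housing; arch beam top at crop (425,172)–(428,293). The four floor grooves are clear, with the dishes close beyond the arch. I'll measure from the grooves.

```bash
cat > ramp.py <<'E'
from h import *
K=cal("wrist")[0]; C={i:(K,np.load(f"w{i}.npy"),0) for i in(2,3)}
f3=lambda x,y:(x/1.25,60+y/1.25); f2=lambda x,y:(330+x/1.832,90+y/1.833)
t7=np.tan(np.radians(7))
def onplane(px,i,o,th,h=0):  # point on plane h above the sloped floor (normal dist)
    u=np.array([np.cos(th),np.sin(th),0]); c,d=ray("wrist",px,C[i])
    nrm=np.array([0,0,1])-t7*u; P0=np.array([o[0],o[1],.0265])+h/np.cos(np.radians(7))*np.array([0,0,1])
    return c+d*(nrm@(P0-c))/(nrm@d)
im=cv2.cvtColor(cv2.imread("pics/w3.png"),cv2.COLOR_BGR2GRAY).astype(float)
cols=range(355,452,3); G=[[],[],[],[]]
for c in cols:
    v=cv2.GaussianBlur(im[205:262,c-1:c+2],(1,3),0).mean(1); L=v-np.array([np.median(v[max(0,i-5):i+6]) for i in range(len(v))])
    # expected groove rows by linear interpolation from the picture
    y0=[ (x0+(x1-x0)*(c*1.25-437)/(570-437))/1.25+60-205 for x0,x1 in((204,199),(216,213),(228,226),(240,240))]
    for k,y in enumerate(y0):
        a=int(round(y)); w=range(a-3,a+4); j=min(w,key=lambda i:v[i]); d=v[j-1]-2*v[j]+v[j+1]; G[k].append((c,205+j+(0.5*(v[j-1]-v[j+1])/d if d else 0)))
o=np.array([.476,0.]);th=np.radians(75)
corn3={"beamA":(425,172,.058),"beamB":(428,293,.058)}
for it in range(5):
    u=np.array([np.cos(th),np.sin(th)]); n=np.array([-u[1],u[0]])
    L=[]
    for g in G:
        P=np.array([onplane(p,3,o,th)[:2] for p in g]); k=cv2.fitLine(P.astype(np.float32),cv2.DIST_HUBER,0,.001,.001).ravel()
        L.append((np.degrees(np.arctan2(k[1],k[0]))%180,n@(k[2:]-o)))
    th=np.radians(np.median([l[0] for l in L])); lat=np.mean([l[1] for l in L])
    o=o+lat*n
    A=onplane(f3(425,172),3,o,th,.058);B=onplane(f3(428,293),3,o,th,.058); m=(A+B)/2
    s=u@(m[:2]-o); o=o+u*(s-(13*np.cos(np.radians(7))-58*np.sin(np.radians(7)))/1000)
if __name__=="__main__":
    print("lines",np.round(L,4).tolist()); print("o",o,"yaw",np.degrees(th)); 
    print("beam len",np.linalg.norm(A-B), "beam lateral", [round(float(n@(p[:2]-o)),4) for p in(A,B)])
    bw=[ray("wrist",f2(335,369),C[2]),ray("wrist",f3(425,172),C[3])]; print("tri beamA",tri(bw),A)
    bw=[ray("wrist",f2(349,575),C[2]),ray("wrist",f3(428,293),C[3])]; print("tri beamB",tri(bw),B)
    for k,p in(("low edge",(263,268)),("lowedge2",(262,242)),("housing top end A",(641,163)),("B",(634,275))):
        P=onz("wrist",f3(*p),.007 if "low" in k else .066,C[3]); print(k,(u@(P[:2]-o)).round(4),(n@(P[:2]-o)).round(4))
    for p in((586,164),(583,279),(603,164),(598,279)): P=onplane(f3(*p),3,o,th,.026); print("stop bar",(u@(P[:2]-o)).round(4),(n@(P[:2]-o)).round(4))
E
python3 ramp.py
```

```text
lines [[73.107, 0.0195], [73.077, 0.0104], [73.1732, -0.0076], [73.0264, -0.0223]]
o [ 0.47532501 -0.02438289] yaw 73.09197
beam len 0.10507110684017114 beam lateral [0.0581, -0.0469]
tri beamA [ 0.42778918 -0.05664322  0.25503971] [ 0.42170576 -0.00092748  0.08577629]
tri beamB [ 0.4747624  -0.07592577  0.26089346] [ 0.52162711 -0.03341747  0.08552767]
low edge -0.1624 -0.0449
lowedge2 -0.1593 -0.0167
housing top end A 0.1885 0.0523
B 0.1913 -0.0487
stop bar 0.141 0.0547
stop bar 0.1439 -0.0481
stop bar 0.1543 0.0542
stop bar 0.1566 -0.0481
```

```bash
sed -i 's|f2=lambda x,y:(330+x/1.832,90+y/1.833)|f2=lambda x,y:(330+x/1.832,90+(y-325)/1.833)|' ramp.py; cat > prof.py <<'E'
from ramp import *
def P3(x,y,h=0): return np.array([*(o+x*u+y*n),.0265+t7*x+h])
Y=np.arange(-.036,.0365,.001)
for i in(3,2):
  g=cv2.cvtColor(cv2.imread(f"pics/w{i}.png"),cv2.COLOR_BGR2GRAY).astype(np.float32)
  for xs in((.03,.06),(.075,.11)):
    M=np.array([[proj("wrist",P3(x,y),C[i]) for y in Y] for x in np.arange(*xs,.004)],np.float32)
    v=cv2.remap(g,M[...,0],M[...,1],cv2.INTER_LINEAR).mean(0)
    print(i,xs,[(round(float(Y[j]*1000)),int(v[j])) for j in range(1,len(Y)-1) if v[j]<v[j-1] and v[j]<=v[j+1] and v[j]<v[max(0,j-4):j+5].max()-8])
E
python3 ramp.py | grep tri; python3 prof.py
```

```text
tri beamA [ 0.42693334 -0.00127485  0.07374555] [ 0.42170576 -0.00092748  0.08577629]
tri beamB [ 0.5245622  -0.03409188  0.07910247] [ 0.52162711 -0.03341747  0.08552767]
3 (0.03, 0.06) [(-22, 76), (-17, 87), (-8, 91), (2, 92), (10, 89), (20, 86), (35, 134)]
3 (0.075, 0.11) [(-22, 77), (-16, 91), (-8, 87), (1, 90), (10, 89), (20, 85)]
2 (0.03, 0.06) [(-23, 93), (-17, 93), (-8, 96), (1, 95), (10, 94), (18, 94)]
2 (0.075, 0.11) [(-23, 90), (-17, 89), (-8, 91), (1, 88), (10, 90), (19, 89), (34, 141)]
```

Five grooves 9 mm apart put the centre line 1.2 mm off the first fit, and both views agree, so the floor height is confirmed. My arch-end picks were rough: triangulated height 0.074–0.079 against 0.086 in the text. That is fine for the bay, and I'll stay clear of the arch. Now to the grasp.

```bash
python3 - <<'E'
from h import *
a=plan([.4714,-.3772,.15],tool(65.2),110)
plan([.4714,-.3772,.011],tool(65.2),110,n=4,start=a)
E
```

```text
[[110,-40.1,20.1,18.7,0.0001,0.0001,0.0103],[110,-39.9,20.5,18.7,0.0001,0.0001,0.0103],[110,-39.7,20.9,18.7,0.0001,0.0001,0.0103],[110,-39.5,21.3,18.7,0.0001,0.0001,0.0103],[110,-39.3,21.7,18.7,0.0001,0.0001,0.0103],[110,-39.0,22.1,18.7,0.0001,0.0001,0.0103],[110,-38.8,22.5,18.7,0.0001,0.0001,0.0103],[110,-38.6,22.9,18.7,0.0001,0.0001,0.0103]]
[[110,0.0,0.0,34.7,0.0,0.0,0.0],[110,0.0,0.0,34.7,0.0,0.0,0.0],[110,0.0,0.0,34.7,0.0,0.0,0.0],[110,0.0,0.0,34.7,0.0,0.0,0.0]]
```

Call:
carry_out(
  commands=[
    [[110, -40, 20, 18.5, 0, 0, 0.01], [110, -40, 20.5, 18.5, 0, 0, 0.01], [110, -39.5, 21, 18.5, 0, 0, 0.01], [110, -39.5, 21.5, 18.5, 0, 0, 0.01], [110, -39.5, 21.5, 18.5, 0, 0, 0.01], [110, -39, 22, 18.5, 0, 0, 0.01], [110, -39, 22.5, 18.5, 0, 0, 0.01], [110, -38.5, 23, 18.5, 0, 0, 0.01]],
  ],
)

```text
clock: 4.3
ee_pos: [0.4696, -0.3805, 0.1499]
orientation: [-2.648, -1.69, 0.002]
force: [0.5, 0.2, 0.4]
grip_width: 0.0485
```

```bash
python3 - <<'E'
from h import *
st(); im=snap("wrist","w4.png"); K,V,_=cal("wrist"); np.save("w4.npy",V)
print(proj("wrist",(.4714,-.3772,.04)),proj("wrist",(.40,-.437,.1)))
plan([.4714,-.3772,.08],tool(65.2),110)
st()
cv2.imwrite("pics/v7.png",im)
E
```

```text
4.3 [ 0.4696 -0.3805  0.1499] [-2.6477e+00 -1.6898e+00  1.5000e-03] [0.5 0.2 0.4] 0.0485
[336.96566659 241.16627267] [181.7315498  200.64170581]
[[110,4.3,-0.4,33.1,-0.0014,0.0017,-0.0031],[110,4.3,-0.4,33.1,-0.0014,0.0017,-0.0031]]
4.35 [ 0.4687 -0.3852  0.1463] [-2.6514 -1.684   0.0068] [ 2.2 -4.5 -1.1] 0.0484
```

View pics/v7.png

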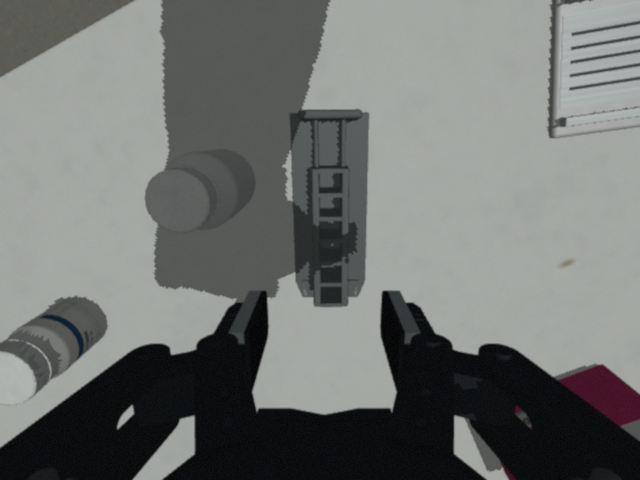

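```bash
python3 - <<'E'
from h import *
K=cal("wrist")[0]
Rm=tool(65.2).as_matrix(); Rm=R.from_rotvec([-2.6477,-1.6898,.0015]).as_matrix(); p=np.array([.4696,-.3805,.1499])
A=np.array([[1,.001,0],[.001,-.961,.277],[0,-.277,-.961]])
Vr=A@Rm.T; C=p+Rm@np.array([-.0001,-.0695,-.1419]); V=np.eye(4); V[:3,:3]=Vr; V[:3,3]=-Vr@C; c=(K,V,0)
a=onz("wrist",(329.5,169),.04,c); b=onz("wrist",(331,305),.04,c); d=b-a
print(a,b,(a+b)/2,np.linalg.norm(d),np.degrees(np.arctan2(d[1],d[0])), "cap",onz("wrist",(180,199),.1,c))
s=st(); plan([.4714,-.3772,.011],tool(65.2),110)
E
```

```text
[ 0.42576709 -0.35608645  0.04      ] [ 0.51971929 -0.39806007  0.04      ] [ 0.47274319 -0.37707326  0.04      ] 0.1029019011305451 -24.072945673722305 cap [ 0.4016762  -0.43463194  0.1       ]
4.35 [ 0.4687 -0.3852  0.1463] [-2.6514 -1.684   0.0068] [ 2.2 -4.5 -1.1] 0.0484
[[110,3.0,-0.2,45.1,-0.0009,0.0011,-0.0021],[110,2.9,-0.2,45.1,-0.0009,0.0011,-0.0021],[110,2.9,-0.3,45.1,-0.0009,0.0011,-0.0021]]
```

Picture 7: the pre-grasp looks right. Cartridge centre re-measured at (0.4727,-0.3771), yaw −24.1°, within 1.5 mm of the first value. The water bottle is clear of the left finger. I let it settle, then descend.

Call:
carry_out(
  commands=[
    [[110, 0, 0, 0, 0, 0, 0], [110, 0, 0, 0, 0, 0, 0], [110, 0, 0, 35, 0, 0, 0], [110, 0, 0, 35, 0, 0, 0]],
  ],
)

```text
clock: 4.85
ee_pos: [0.4724, -0.3765, 0.0825]
orientation: [2.64, 1.696, 0.002]
force: [0.3, -0.2, -0.6]
grip_width: 0.0484
```

```bash
python3 - <<'E'
from h import *
s=st(); plan([.472,-.3772,.011],tool(65.4),110)
E
```

```text
4.85 [ 0.4724 -0.3765  0.0825] [2.6404e+00 1.6961e+00 1.7000e-03] [ 0.3 -0.2 -0.6] 0.0484
[[110,-0.4,-0.1,35.7,0.0017,0.0005,0.0003],[110,-0.4,-0.1,35.7,0.0017,0.0005,0.0003]]
```

Call:
carry_out(
  commands=[
    [[110, 0, 0, 35, 0, 0, 0], [110, 0, 0, 33, 0, 0, 0], [110, 0, 0, 0, 0, 0, 0], [255, 0, 0, 0, 0, 0, 0], [255, 0, 0, 0, 0, 0, 0], [255, 0, 0, 0, 0, 0, 0], [255, 0, 0, 0, 0, 0, 0]],
  ],
)

```text
clock: 5.72
ee_pos: [0.4731, -0.3777, 0.0158]
orientation: [2.641, 1.695, 0.003]
force: [-0.2, 1.4, 6.7]
grip_width: 0.0247
```

```bash
cat >> h.py <<'E'
O=np.array([.4742,-.0240]); TH=np.radians(73.1); U=np.array([np.cos(TH),np.sin(TH)]); N=np.array([-U[1],U[0]])
def rp(s,h,lat=0):
    """world point at slope distance s (m, from low edge), h above floor along normal"""
    a=np.radians(7); l=s-.160; x=l*np.cos(a)-h*np.sin(a); z=.0265+l*np.sin(a)+h*np.cos(a)
    return np.array([*(O+x*U+lat*N),z])
E
python3 - <<'E'
from h import *
s=st(); p=np.array(s["ee_pos"]); r=R.from_rotvec(s["orientation"])
a=plan(p+[0,0,.11],r,255)
print(rp(.0885,.0158))
b=plan(rp(.0885,.0158)+[0,0,.08],tool(163.1,-7),255,start=a)
E
```

```text
5.725 [ 0.4731 -0.3777  0.0158] [2.6405 1.6948 0.0029] [-0.2  1.4  6.7] 0.0247
[[255,-0.0,0.2,-36.7,0.0,0.0,0.0],[255,-0.0,0.2,-36.7,0.0,0.0,0.0],[255,-0.0,0.2,-36.7,0.0,0.0,0.0]]
[ 0.45300997 -0.09374462  0.03346857]
[[255,22.7,-12.4,1.1,-0.008,0.0098,-0.1548],[255,24.3,-8.8,1.2,-0.008,0.0098,-0.1548],[255,25.4,-4.9,1.4,-0.008,0.0098,-0.1548],[255,25.8,-1.0,1.6,-0.008,0.0098,-0.1548],[255,25.7,3.0,1.9,-0.008,0.0098,-0.1548],[255,24.9,6.9,2.2,-0.008,0.0098,-0.1548],[255,23.5,10.6,2.5,-0.008,0.0098,-0.1548],[255,21.5,14.1,2.8,-0.008,0.0098,-0.1548]]
[[255,19.1,17.2,3.1,-0.008,0.0098,-0.1548],[255,16.2,19.9,3.5,-0.008,0.0098,-0.1548],[255,12.9,22.2,3.8,-0.008,0.0098,-0.1548]]
```

Call:
carry_out(
  commands=[
    [[255, 0, 0, -25, 0, 0, 0], [255, 0, 0, -40, 0, 0, 0], [255, 0, 0, -45, 0, 0, 0], [255, 0, 0, 0, 0, 0, 0]],
  ],
)

```text
clock: 6.22
ee_pos: [0.4742, -0.379, 0.1284]
orientation: [2.636, 1.691, 0.005]
force: [0.0, -0.4, -2.4]
grip_width: 0.0249
```

Call:
carry_out(
  commands=[
    [[255, 22.5, -12.5, 1, -0.008, 0.01, -0.155], [255, 24.5, -9, 1, -0.008, 0.01, -0.155], [255, 25.5, -5, 1.5, -0.008, 0.01, -0.155], [255, 26, -1, 1.5, -0.008, 0.01, -0.155], [255, 25.5, 3, 2, -0.008, 0.01, -0.155], [255, 25, 7, 2, -0.008, 0.01, -0.155], [255, 23.5, 10.5, 2.5, -0.008, 0.01, -0.155], [255, 21.5, 14, 3, -0.008, 0.01, -0.155]],
  ],
)

```text
clock: 7.22
ee_pos: [0.4552, -0.1689, 0.1139]
orientation: [1.153, 2.91, 0.15]
force: [-0.1, 0.7, -1.6]
grip_width: 0.0251
```

Call:
carry_out(
  commands=[
    [[255, 19, 17, 3, -0.008, 0.01, -0.155], [255, 16, 20, 3.5, -0.008, 0.01, -0.155], [255, 13, 22, 4, -0.008, 0.01, -0.155], [255, 0, 0, 0, 0, 0, 0], [255, 0, 0, 0, 0, 0, 0]],
  ],
)

```text
clock: 7.85
ee_pos: [0.4503, -0.0933, 0.1113]
orientation: [0.458, 3.09, 0.193]
force: [0.7, 0.7, -3.5]
grip_width: 0.0248
```

```bash
python3 - <<'E'
from h import *
s=st(); im=snap("wrist","w5.png")
plan(rp(.0885,.0158)+[0,0,.0],tool(163.1,-7),255)
cv2.imwrite("pics/v8.png",im)
E
```

```text
7.85 [ 0.4503 -0.0933  0.1113] [0.4584 3.0896 0.1926] [ 0.7  0.7 -3.5] 0.0248
[[255,-1.5,-4.6,38.7,0.0008,-0.0028,-0.0001],[255,-1.4,-4.5,38.7,0.0008,-0.0028,-0.0001]]
```

View pics/v8.png

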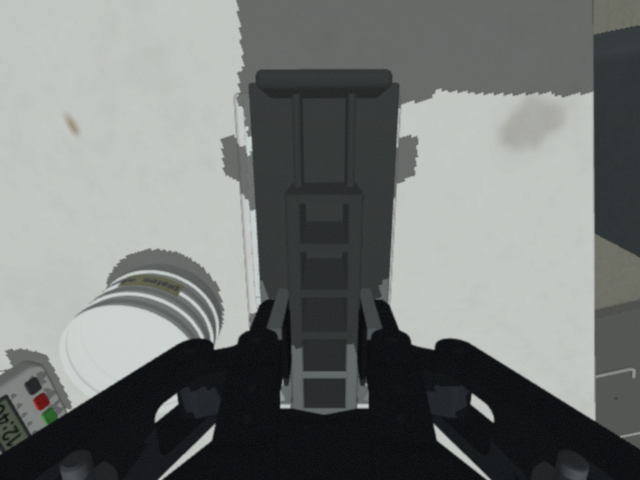

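Picture 8: the cartridge is held straight, wells up, plate at (324,78), ramp edges seen evenly on both sides; dishes at (145,330) are clear. Lowering.

Call:
carry_out(
  commands=[
    [[255, -1, -3, 25, 0, -0.003, 0], [255, -1, -3, 25, 0, -0.002, 0], [255, -0.5, -2, 15, 0, 0, 0], [255, 0, 0, 0, 0, 0, 0], [255, 0, 0, 0, 0, 0, 0]],
  ],
)

```text
clock: 8.52
ee_pos: [0.4533, -0.0941, 0.0468]
orientation: [0.457, 3.083, 0.192]
force: [-0.3, 0.2, -1.5]
grip_width: 0.0247
```

```bash
python3 - <<'E'
from h import *
s=st(); snap("side","s8.png")
plan(rp(.0885,.0158),tool(163.1,-7),255,n=1)
E
```

```text
8.525 [ 0.4533 -0.0941  0.0468] [0.4574 3.0832 0.1916] [-0.3  0.2 -1.5] 0.0247
[[255,0.6,-1.5,13.5,0.0021,0.0012,0.0008]]
```

Call:
carry_out(
  commands=[
    [[255, 0.5, -1, 8, 0.002, 0, 0], [255, 0, -0.5, 3, 0, 0, 0], [255, 0, 0, 2, 0, 0, 0], [255, 0, 0, 0, 0, 0, 0]],
  ],
)

```text
clock: 9.07
ee_pos: [0.452, -0.0933, 0.0336]
orientation: [0.456, 3.085, 0.189]
force: [-2.4, -1.4, 3.4]
grip_width: 0.025
```

The contact force appears at the predicted height, so the cartridge is on the floor. Release and lift.

Call:
carry_out(
  commands=[
    [[150, 0, 0, 0, 0, 0, 0], [130, 0, 0, 0, 0, 0, 0], [130, 0, 0, 0, 0, 0, 0], [130, 0, 0, -20, 0, 0, 0], [130, 0, 0, -45, 0, 0, 0], [130, 0, 0, -45, 0, 0, 0], [130, 0, 0, -20, 0, 0, 0], [130, 0, 0, 0, 0, 0, 0]],
  ],
)

```text
clock: 10.07
ee_pos: [0.4491, -0.109, 0.1638]
orientation: [0.455, 3.081, 0.188]
force: [-0.5, -0.1, -0.1]
grip_width: 0.0416
```

```bash
python3 - <<'E'
from h import *
s=st(); K,V,_=cal("wrist"); im=snap("wrist","w6.png"); np.save("w6.npy",V)
for q in[(.0885,.04),(.0885-.0525,.04),(.0885+.0525,.04)]: print(proj("wrist",rp(*q)).round(0))
print(proj("wrist",rp(0,0)))
a=plan(rp(-.05,.14),tool(163.1,-7),255)
b=plan(rp(-.05,.012),tool(163.1,-7),255,start=a)
cv2.imwrite("pics/v9.png",im)
E
```

```text
10.075 [ 0.4491 -0.109   0.1638] [0.4553 3.0806 0.1875] [-0.5 -0.1 -0.1] 0.0416
[323. 242.]
[323. 167.]
[323. 308.]
[322.923818   115.04315511]
[[255,-0.1,-46.2,1.9,0.0,0.0003,0.0005],[255,-0.1,-46.2,1.9,0.0,0.0003,0.0005],[255,-0.1,-46.2,1.9,0.0,0.0003,0.0005]]
[[255,-0.0,-0.0,42.7,0.0,0.0,0.0],[255,-0.0,-0.0,42.7,0.0,0.0,0.0],[255,-0.0,-0.0,42.7,0.0,0.0,0.0]]
```

View pics/v9.png

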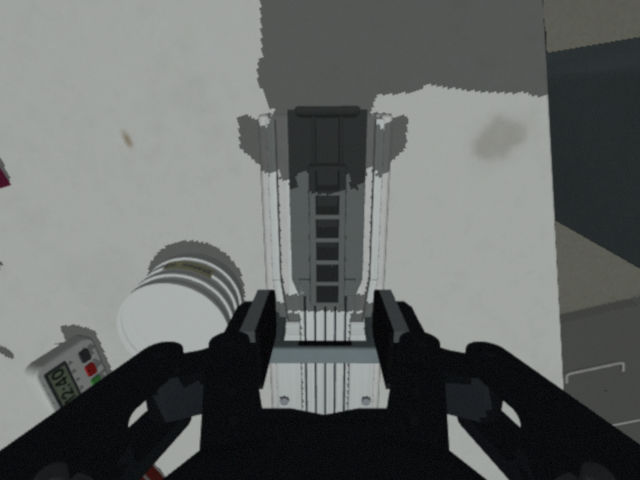

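Picture 9: cartridge seated in the bay between the guides, centred at x≈327 with the channel centre also at ≈327 (about 2 mm to the lateral side of my model). Plate at (327,112), nose short of the arch. I'll move behind the plate with the fingers closed.

```bash
sed -i 's/^O=np.array.*; TH/O=np.array([.4742-.0019,-.0240+.0006]); TH/' h.py; python3 - <<'E'
from h import *
a=plan(rp(-.05,.14),tool(163.1,-7),255)
b=plan(rp(-.05,.014),tool(163.1,-7),255,start=a)
E
```

```text
[[255,0.6,-46.2,1.9,0.0,0.0003,0.0005],[255,0.6,-46.2,1.9,0.0,0.0003,0.0005],[255,0.5,-46.2,1.9,0.0,0.0003,0.0005]]
[[255,-0.0,-0.0,42.0,0.0,0.0,0.0],[255,-0.0,-0.0,42.0,0.0,0.0,0.0],[255,-0.0,-0.0,42.0,0.0,0.0,0.0]]
```

Call:
carry_out(
  commands=[
    [[255, 0.5, -46, 2, 0, 0, 0], [255, 0.5, -46, 2, 0, 0, 0], [255, 0.5, -46, 2, 0, 0, 0], [255, 0, 0, 0, 0, 0, 0], [255, 0, 0, 45, 0, 0, 0], [255, 0, 0, 45, 0, 0, 0], [255, 0, 0, 36, 0, 0, 0], [255, 0, 0, 0, 0, 0, 0]],
  ],
)

```text
clock: 11.12
ee_pos: [0.4083, -0.2204, 0.0113]
orientation: [0.455, 3.093, 0.196]
force: [0.5, -1.0, 0.4]
grip_width: -0.0001
```

```bash
cat >> h.py <<'E'
def sl(p):
    d=np.array(p)-[*O,.0265]; x=d[:2]@U; a=np.radians(7); return dict(s=round(.16+x*np.cos(a)+d[2]*np.sin(a),4),h=round(-x*np.sin(a)+d[2]*np.cos(a),4),lat=round(d[:2]@N,4))
E
python3 - <<'E'
from h import *
s=st(); print(sl(s["ee_pos"]))
plan(rp(-.02,.014),tool(163.1,-7),255)
plan(rp(.147,.014),tool(163.1,-7),255,n=8,start=(rp(-.02,.014),tool(163.1,-7)))
E
```

```text
11.125 [ 0.4083 -0.2204  0.0113] [0.4553 3.0928 0.1958] [ 0.5 -1.   0.4] -0.0001
{'s': np.float64(-0.0474), 'h': np.float64(0.0101), 'lat': np.float64(0.004)}
[[255,-4.0,27.5,-3.8,0.0029,-0.0093,0.0021]]
[[255,-0.0,20.9,0.0,0.0,0.0,0.0],[255,-0.0,20.9,0.0,0.0,0.0,0.0],[255,-0.0,20.9,0.0,0.0,0.0,0.0],[255,-0.0,20.9,0.0,0.0,0.0,0.0],[255,-0.0,20.9,0.0,0.0,0.0,0.0],[255,-0.0,20.9,0.0,0.0,0.0,0.0],[255,-0.0,20.9,0.0,0.0,0.0,0.0],[255,-0.0,20.9,0.0,0.0,0.0,0.0]]
```

Call:
carry_out(
  commands=[
    [[255, -4, 15, -3.5, 0.003, -0.009, 0.002], [255, 0, 10, 0, 0, 0, 0], [255, 0, 8, 0, 0, 0, 0], [255, 0, 10, 0, 0, 0, 0], [255, 0, 12, 0, 0, 0, 0], [255, 0, 12, 0, 0, 0, 0], [255, 0, 12, 0, 0, 0, 0], [255, 0, 12, 0, 0, 0, 0]],
  ],
)

```text
clock: 12.12
ee_pos: [0.4415, -0.1381, 0.0288]
orientation: [0.459, 3.077, 0.182]
force: [-1.1, -2.3, 1.6]
grip_width: 0.0002
```

```bash
python3 - <<'E'
from h import *
s=st(); print(sl(s["ee_pos"])); plan(rp(.14,.014),tool(163.1,-7),255,n=8)
E
```

```text
12.125 [ 0.4415 -0.1381  0.0288] [0.4588 3.0765 0.1816] [-1.1 -2.3  1.6] 0.0002
{'s': np.float64(0.0425), 'h': np.float64(0.0168), 'lat': np.float64(-0.0039)}
[[255,0.5,12.2,0.3,-0.0004,0.0011,-0.0001],[255,0.5,12.2,0.3,-0.0004,0.0011,-0.0001],[255,0.5,12.2,0.3,-0.0004,0.0011,-0.0001],[255,0.5,12.2,0.3,-0.0004,0.0011,-0.0001],[255,0.5,12.2,0.3,-0.0004,0.0011,-0.0001],[255,0.5,12.2,0.3,-0.0004,0.0011,-0.0001],[255,0.5,12.2,0.3,-0.0004,0.0011,-0.0001],[255,0.5,12.2,0.3,-0.0004,0.0011,-0.0001]]
```

Call:
carry_out(
  commands=[
    [[255, 0.5, 12, 0, 0, 0.001, 0], [255, 0.5, 12, 0, 0, 0.001, 0], [255, 0.5, 12, 0, 0, 0.001, 0], [255, 0.5, 12, 0, 0, 0.001, 0], [255, 0, 12, 0, 0, 0, 0], [255, 0, 12, 0, 0, 0, 0], [255, 0, 12, 0, 0, 0, 0], [255, 0, 0, 0, 0, 0, 0]],
  ],
)

```text
clock: 13.12
ee_pos: [0.4636, -0.0568, 0.0386]
orientation: [0.456, 3.081, 0.186]
force: [-1.2, 0.4, -0.3]
grip_width: 0.0003
```

```bash
python3 - <<'E'
from h import *
s=st(); print(sl(s["ee_pos"]),np.round(s["force"][:2]@U,1))
E
```

```text
13.125 [ 0.4636 -0.0568  0.0386] [0.456  3.0814 0.1861] [-1.2  0.4 -0.3] 0.0003
{'s': np.float64(0.1273), 'h': np.float64(0.0163), 'lat': np.float64(-0.0014)} -0.0
```

Call:
carry_out(
  commands=[
    [[255, 0, 5, 0, 0, 0, 0], [255, 0, 5, 0, 0, 0, 0], [255, 0, 4, 0, 0, 0, 0], [255, 0, 2, 0, 0, 0, 0], [255, 0, 2, 0, 0, 0, 0], [255, 0, 0, 0, 0, 0, 0]],
  ],
)

```text
clock: 13.88
ee_pos: [0.469, -0.0411, 0.0409]
orientation: [0.458, 3.08, 0.184]
force: [0.0, -0.4, 0.0]
grip_width: -0.0
```

```bash
python3 - <<'E'
from h import *
s=st(); print(sl(s["ee_pos"]),np.round(s["force"][:2]@U,1))
E
```

```text
13.875 [ 0.469  -0.0411  0.0409] [0.4585 3.0803 0.1837] [ 0.  -0.4  0. ] -0.0
{'s': np.float64(0.144), 'h': np.float64(0.0165), 'lat': np.float64(-0.0019)} -0.4
```

Call:
carry_out(
  commands=[
    [[255, 0, 2, 0, 0, 0, 0], [255, 0, 2, 0, 0, 0, 0], [255, 0, 0, 0, 0, 0, 0]],
  ],
)

```text
clock: 14.25
ee_pos: [0.4699, -0.039, 0.0413]
orientation: [0.461, 3.08, 0.177]
force: [-0.6, -5.2, -0.7]
grip_width: -0.0
```

Call:
carry_out(
  commands=[
    [[255, 0, 2, 0, 0, 0, 0], [255, 0, 2, 0, 0, 0, 0], [255, 0, 0, 0, 0, 0, 0]],
  ],
)

```text
clock: 14.62
ee_pos: [0.4701, -0.0387, 0.0414]
orientation: [0.465, 3.081, 0.165]
force: [-4.4, -15.5, -0.7]
grip_width: 0.0
```

```bash
python3 - <<'E'
from h import *
s=st(); print(sl(s["ee_pos"]),np.round(s["force"][:2]@U,1))
E
```

```text
14.625 [ 0.4701 -0.0387  0.0414] [0.4649 3.0812 0.1647] [ -4.4 -15.5  -0.7] 0.0
{'s': np.float64(0.1466), 'h': np.float64(0.0166), 'lat': np.float64(-0.0023)} -16.1
```

It is home: a firm 16 N stop at the predicted position (s=0.1466). Back off, lift and look.

Call:
carry_out(
  commands=[
    [[255, 0, -15, 0, 0, 0, 0], [255, 0, -25, 0, 0, 0, 0], [255, 0, 0, -45, 0, 0, 0], [255, 0, 0, -50, 0, 0, 0], [255, 0, 20, -50, 0, 0, 0], [255, 0, 50, -30, 0, 0, 0], [255, 0, 50, -20, 0, 0, 0], [255, 0, 0, 0, 0, 0, 0]],
  ],
)

```text
clock: 15.62
ee_pos: [0.4887, 0.023, 0.2475]
orientation: [0.45, 3.076, 0.186]
force: [-0.6, -0.6, -0.3]
grip_width: 0.0002
```

Call:
carry_out(
  commands=[
    [[255, 0, 0, 0, 0, 0, 0], [255, 0, 0, 0, 0, 0, 0]],
  ],
)

```text
clock: 15.88
ee_pos: [0.4858, 0.0195, 0.2438]
orientation: [0.462, 3.082, 0.183]
force: [-0.7, 0.0, 0.4]
grip_width: 0.0001
```

```bash
python3 - <<'E'
from h import *
s=st(); K,V,_=cal("wrist"); im=snap("wrist","w7.png"); np.save("w7.npy",V); print(sl(s["ee_pos"]))
for q in[(.2495,.04),(.2495-.0525,.04),(.2495+.0525,.04),(.31,.0025),(.173,.058)]: print(proj("wrist",rp(*q)).round(0))
c=proj("wrist",rp(.2495,.04)).astype(int); x0,y0=c[0]-100,c[1]-75; print(x0,y0)
cv2.imwrite("pics/v10.png",cv2.resize(im[y0:y0+150,x0:x0+200],None,fx=4,fy=4,interpolation=cv2.INTER_CUBIC))
E
```

```text
15.875 [0.4858 0.0195 0.2438] [0.4616 3.0824 0.1827] [-0.7  0.   0.4] 0.0001
{'s': np.float64(0.2311), 'h': np.float64(0.2102), 'lat': np.float64(-0.0004)}
[325. 243.]
[324. 185.]
[325. 296.]
[325. 288.]
[324. 157.]
224 167
```

View pics/v10.png

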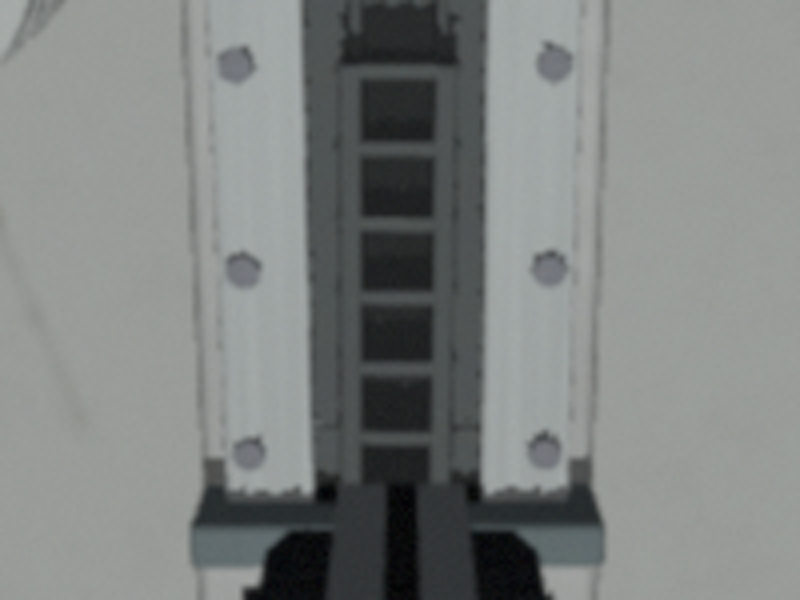

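Picture 10: the cartridge is home under the lips, its foot edge reaching the stop. Wells centred at crop x≈398, dividers at rows 150, 224, 298, 370, 440 (the middle one at 298). I'll compute this and take a second view on the way to the comb stand.

```bash
cat > rim.py <<'E'
from h import *
def onrim(px,C,h=.04):
    c,d=ray("wrist",px,C); a=np.radians(7); nr=np.array([*(-np.sin(a)*U),np.cos(a)]); P0=rp(.16,h); return c+d*(nr@(P0-c))/(nr@d)
E
python3 - <<'E'
from rim import *
C=(cal("wrist")[0],np.load("w7.npy"),0)
for x,y in((398,150),(398,224.5),(398,298),(398,370),(397.5,440)): print(sl(onrim((224+x/4,167+y/4),C)))
print(onrim((323.5,241.5),C))
plan([.42,.08,.28],tool(130),0)
plan([.40,.29,.26],tool(90),0,start=([.42,.08,.28],tool(130)))
E
```

```text
{'s': np.float64(0.2145), 'h': np.float64(0.04), 'lat': np.float64(-0.0007)}
{'s': np.float64(0.2313), 'h': np.float64(0.04), 'lat': np.float64(-0.0007)}
{'s': np.float64(0.2483), 'h': np.float64(0.04), 'lat': np.float64(-0.0008)}
{'s': np.float64(0.2655), 'h': np.float64(0.04), 'lat': np.float64(-0.0009)}
{'s': np.float64(0.2827), 'h': np.float64(0.04), 'lat': np.float64(-0.0011)}
[0.49714297 0.05558869 0.07696688]
[[0,20.2,10.7,-7.9,0.029,-0.008,0.1436],[0,21.4,7.4,-8.3,0.029,-0.008,0.1436],[0,22.2,4.1,-8.6,0.029,-0.008,0.1436],[0,22.4,0.6,-8.9,0.029,-0.008,0.1436]]
[[0,34.7,23.9,4.0,0.0,0.0,0.1396],[0,37.7,18.9,4.0,0.0,0.0,0.1396],[0,40.0,13.4,4.0,0.0,0.0,0.1396],[0,41.5,7.7,4.0,0.0,0.0,0.1396],[0,42.1,1.9,4.0,0.0,0.0,0.1396]]
```

Call:
carry_out(
  commands=[
    [[130, 20, 10.5, -8, 0.029, -0.008, 0.144], [130, 21.5, 7.5, -8, 0.029, -0.008, 0.144], [130, 22, 4, -8.5, 0.029, -0.008, 0.144], [130, 22.5, 0.5, -9, 0.029, -0.008, 0.144], [130, 0, 0, 0, 0, 0, 0], [130, 0, 0, 0, 0, 0, 0], [130, 0, 0, 0, 0, 0, 0]],
  ],
)

```text
clock: 16.8
ee_pos: [0.4209, 0.0797, 0.2801]
orientation: [1.328, 2.846, 0.001]
force: [0.5, 0.2, 0.5]
grip_width: 0.0417
```

```bash
python3 - <<'E'
from h import *
s=st(); K,V,_=cal("wrist"); im=snap("wrist","w8.png"); np.save("w8.npy",V)
print(proj("wrist",[.49714297,0.05558869,0.07696688]))
plan([.40,.29,.26],tool(90),130)
E
```

```text
16.8 [0.4209 0.0797 0.2801] [1.3281e+00 2.8456e+00 6.0000e-04] [0.5 0.2 0.5] 0.0417
[257.4562891  256.34556535]
[[130,34.9,23.8,4.0,0.0002,0.0001,0.1395],[130,37.9,18.7,4.0,0.0002,0.0001,0.1395],[130,40.1,13.3,4.0,0.0002,0.0001,0.1395],[130,41.6,7.6,4.0,0.0002,0.0001,0.1395],[130,42.2,1.7,4.0,0.0002,0.0001,0.1395]]
```

Call:
carry_out(
  commands=[
    [[130, 35, 24, 4, 0, 0, 0.14], [130, 38, 18.5, 4, 0, 0, 0.14], [130, 40, 13.5, 4, 0, 0, 0.14], [130, 41.5, 7.5, 4, 0, 0, 0.14], [130, 42, 1.5, 4, 0, 0, 0.14], [130, 0, 0, 0, 0, 0, 0], [130, 0, 0, 0, 0, 0, 0], [130, 0, 0, 0, 0, 0, 0]],
  ],
)

```text
clock: 17.85
ee_pos: [0.4002, 0.2896, 0.2608]
orientation: [2.223, 2.217, 0.002]
force: [-0.2, 0.2, -0.5]
grip_width: 0.0418
```

```bash
python3 - <<'E'
from h import *
s=st(); K,V,_=cal("wrist"); im=snap("wrist","w9.png"); np.save("w9.npy",V)
print(proj("wrist",[.452,.34,.08]))
E
```

```text
17.85 [0.4002 0.2896 0.2608] [2.2234 2.2169 0.0023] [-0.2  0.2 -0.5] 0.0418
[376.94409966 271.84892369]
```

Call:
carry_out(
  commands=[
    [[130, 40, 0, 0, 0, 0, 0], [130, 50, 0, 0, 0, 0, 0], [130, 0, 0, 0, 0, 0, 0], [130, 0, 0, 0, 0, 0, 0], [130, 0, 0, 0, 0, 0, 0]],
  ],
)

```text
clock: 18.52
ee_pos: [0.4003, 0.3794, 0.261]
orientation: [2.224, 2.217, 0.003]
force: [-0.2, 0.5, 0.2]
grip_width: 0.0419
```

```bash
python3 - <<'E'
from h import *
s=st(); K,V,_=cal("wrist"); im=snap("wrist","w10.png"); np.save("w10.npy",V)
o=np.zeros((600,800,3),np.uint8)
def put(i,P,x,y,hw,hh,f):
    C=(K,np.load(f"w{i}.npy"),0); c=proj("wrist",P,C).astype(int); x0,y0=max(0,c[0]-hw),max(0,c[1]-hh); q=cv2.imread(f"pics/w{i}.png")[y0:y0+2*hh,x0:x0+2*hw]; q=cv2.resize(q,None,fx=f,fy=f,interpolation=cv2.INTER_CUBIC)
    o[y:y+q.shape[0],x:x+q.shape[1]]=q; print(i,c,"offset raw",x0,y0,"at",x,y,"scale",f)
put(9,[.452,.34,.08],0,0,65,75,4); put(10,[.452,.34,.08],530,0,65,75,2); put(8,[.497,.0556,.077],530,310,45,45,3)
cv2.imwrite("pics/v11.png",o)
E
```

```text
18.525 [0.4003 0.3794 0.261 ] [2.2238 2.2165 0.0025] [-0.2  0.5  0.2] 0.0419
9 [377 271] offset raw 312 196 at 0 0 scale 4
10 [283 272] offset raw 218 197 at 530 0 scale 2
8 [257 256] offset raw 212 211 at 530 310 scale 3
```

View pics/v11.png

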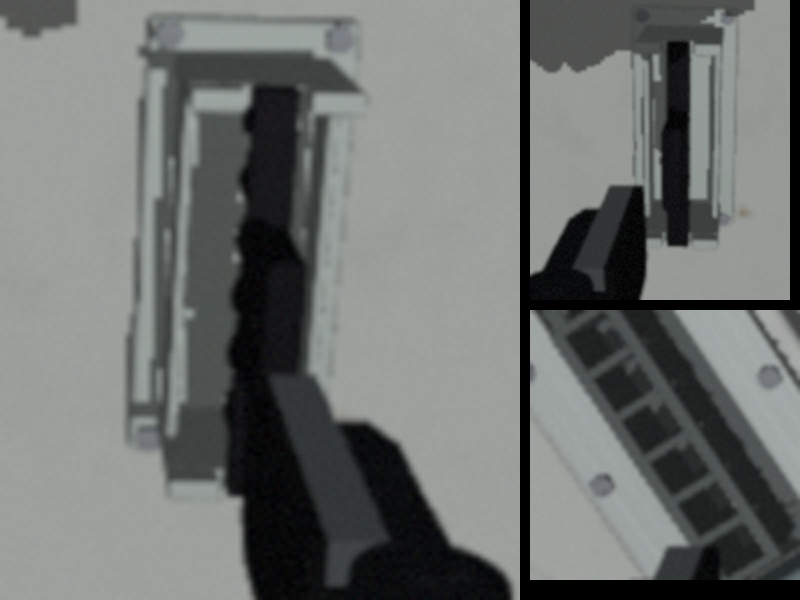

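Picture 11: the black comb sits in its stand, nearly parallel to tool y; bar ends at w9 crop (275,88), and w10 crop (678,42) and (678,245). The cartridge's six wells run from (600,335) to (735,547) in the lower crop, middle ≈(667,438).

```bash
python3 - <<'E'
from rim import *
K=cal("wrist")[0]; C={i:(K,np.load(f"w{i}.npy"),0) for i in(7,8,9,10)}
a9=(312+275/4,196+88/4); a10=(218+148.3/2,197+42/2); b10=(218+148/2,197+245/2)
print("tri bar near end",tri([ray("wrist",a9,C[9]),ray("wrist",a10,C[10])]))
A=onz("wrist",a10,.052,C[10]);B=onz("wrist",b10,.052,C[10]);d=B-A
print(A,B,"mid",(A+B)/2,"len114",np.linalg.norm(d),"yaw",np.degrees(np.arctan2(d[1],d[0])), "w9 near",onz("wrist",a9,.052,C[9]))
fn=onz("wrist",(218+(677-530)/2,197+126/2),.082,C[10]); print("fin near top",fn)
print("rim tri",tri([ray("wrist",(323.5,241.5),C[7]),ray("wrist",(257.8,253.7),C[8])]), onrim((257.8,253.7),C[8]), sl(onrim((257.8,253.7),C[8])))
# refine bar by dark mask in w10
g=cv2.cvtColor(cv2.imread("pics/w10.png"),cv2.COLOR_BGR2GRAY)
for r in (222,230,240,250): x=np.where(g[r,275:305]<45)[0]+275; print(r,x.min(),x.max(),len(x))
E
```

```text
tri bar near end [0.40615988 0.34679409 0.04688131]
[0.40490912 0.34726558 0.052     ] [0.5176501  0.34376294 0.052     ] mid [0.46127961 0.34551426 0.052     ] len114 0.11279537344357062 yaw -1.7794921777233068 w9 near [0.40517868 0.34597377 0.052     ]
fin near top [0.43894365 0.34819406 0.082     ]
rim tri [0.49611771 0.05492595 0.07627329] [0.49473434 0.0541114  0.07670735] {'s': np.float64(0.2462), 'h': np.float64(0.04), 'lat': np.float64(0.0011)}
222 286 296 11
230 286 296 11
240 287 296 10
250 286 296 11
```

Comb middle (0.461,0.346), yaw −1.8°, bar end triangulated at z≈0.047 (0.052 in the text, within the pick error). Rim middle triangulated at (0.496,0.055,0.076), against 0.077 from the model. Approaching the comb.

```bash
python3 - <<'E'
from h import *
a=plan([.4613,.346,.12],tool(88.2),130)
E
```

```text
[[130,-8.3,15.2,35.3,0.0006,-0.0,0.007],[130,-8.2,15.3,35.3,0.0006,-0.0,0.007],[130,-8.1,15.4,35.3,0.0006,-0.0,0.007],[130,-8.0,15.4,35.3,0.0006,-0.0,0.007]]
```

Call:
carry_out(
  commands=[
    [[130, -8, 15, 35, 0, 0, 0.007], [130, -8, 15.5, 35, 0, 0, 0.007], [130, -8, 15.5, 35, 0, 0, 0.007], [130, -8, 15.5, 36, 0, 0, 0.007], [130, 0, 0, 0, 0, 0, 0], [130, 0, 0, 0, 0, 0, 0], [130, 0, 0, 0, 0, 0, 0]],
  ],
)

```text
clock: 19.45
ee_pos: [0.4621, 0.349, 0.1221]
orientation: [2.252, 2.187, 0.008]
force: [0.4, 0.3, 0.7]
grip_width: 0.0421
```

```bash
python3 - <<'E'
from h import *
s=st(); C=cal("wrist"); g=cv2.cvtColor(snap("wrist","w11.png"),cv2.COLOR_BGR2GRAY)
for z in(.052,.082): print([proj("wrist",(.4613+dx*np.cos(-.031),.346+dx*np.sin(-.031),z)).round(1).tolist() for dx in(-.057,-.022,0)])
for r in range(150,300,15):
    x=np.where(g[r,280:370]<45)[0]+280
    print(r,(x.min(),x.max(),len(x)) if len(x) else None)
plan([.4613,.346,.056],tool(88.2),130)
E
```

```text
19.45 [0.4621 0.349  0.1221] [2.2523 2.1875 0.0085] [0.4 0.3 0.7] 0.0421
[[319.2, 163.4], [319.3, 222.5], [319.5, 257.0]]
[[318.6, 167.6], [318.8, 235.5], [318.9, 274.7]]
150 None
165 (np.int64(308), np.int64(326), 19)
180 (np.int64(308), np.int64(326), 19)
195 (np.int64(308), np.int64(326), 19)
210 (np.int64(308), np.int64(326), 19)
225 (np.int64(308), np.int64(326), 19)
240 (np.int64(307), np.int64(326), 20)
255 (np.int64(307), np.int64(326), 20)
270 (np.int64(307), np.int64(326), 20)
285 (np.int64(308), np.int64(326), 19)
[[130,-1.6,-0.4,33.0,0.0025,-0.0012,0.0012],[130,-1.5,-0.4,33.0,0.0025,-0.0012,0.0012]]
```

Call:
carry_out(
  commands=[
    [[130, -2.5, -0.5, 30, 0.002, -0.001, 0], [130, 0, 0, 34, 0, 0, 0], [130, 0, 0, 0, 0, 0, 0], [130, 0, 0, 0, 0, 0, 0]],
  ],
)

```text
clock: 20.0
ee_pos: [0.4617, 0.3463, 0.0575]
orientation: [2.253, 2.188, 0.003]
force: [0.7, 0.5, -0.1]
grip_width: 0.0421
```

```bash
python3 - <<'E'
from h import *
s=st(); plan([.4613,.345,.056],tool(88.2),255,n=1)
E
```

```text
20.0 [0.4617 0.3463 0.0575] [2.2529 2.1879 0.003 ] [ 0.7  0.5 -0.1] 0.0421
[[255,-1.3,-0.3,1.5,0.0021,-0.0006,0.0022]]
```

Call:
carry_out(
  commands=[
    [[130, -1, 0, 1, 0, 0, 0], [255, 0, 0, 0, 0, 0, 0], [255, 0, 0, 0, 0, 0, 0], [255, 0, 0, 0, 0, 0, 0], [255, 0, 0, 0, 0, 0, 0], [255, 0, 0, 0, 0, 0, 0], [255, 0, 0, 0, 0, 0, 0]],
  ],
)

```text
clock: 20.88
ee_pos: [0.4613, 0.3446, 0.0556]
orientation: [2.254, 2.187, 0.001]
force: [-0.7, 0.1, 5.6]
grip_width: 0.0089
```

```bash
python3 - <<'E'
from h import *
s=st(); p=np.array(s["ee_pos"]); r=R.from_rotvec(s["orientation"])
a=plan(p+[0,0,.11],r,255)
Rc=np.array([.4963,.0551,.0768]); nr=np.array([*(-np.sin(np.radians(7))*U),np.cos(np.radians(7))])
b=plan(Rc+nr*(.0096+.08),tool(163.1,-7),255,start=a); print(b[0])
E
```

```text
20.875 [0.4613 0.3446 0.0556] [2.2536e+00 2.1873e+00 1.2000e-03] [-0.7  0.1  5.6] 0.0089
[[255,-0.0,0.0,-36.7,0.0,0.0,0.0],[255,-0.0,0.0,-36.7,0.0,0.0,0.0],[255,-0.0,0.0,-36.7,0.0,0.0,0.0]]
[[255,-33.2,4.5,0.0,-0.0115,0.009,-0.1449],[255,-33.5,-0.3,-0.3,-0.0115,0.009,-0.1449],[255,-33.1,-5.1,-0.6,-0.0115,0.009,-0.1449],[255,-32.0,-9.9,-1.0,-0.0115,0.009,-0.1449],[255,-30.2,-14.4,-1.4,-0.0115,0.009,-0.1449],[255,-27.8,-18.6,-1.9,-0.0115,0.009,-0.1449],[255,-24.9,-22.4,-2.3,-0.0115,0.009,-0.1449],[255,-21.3,-25.7,-2.8,-0.0115,0.009,-0.1449]]
[[255,-17.4,-28.5,-3.3,-0.0115,0.009,-0.1449]]
[0.49312568 0.04465208 0.16573214]
```

Call:
carry_out(
  commands=[
    [[255, 0, 0, -15, 0, 0, 0], [255, 0, 0, -25, 0, 0, 0], [255, 0, 0, -35, 0, 0, 0], [255, 0, 0, -35, 0, 0, 0], [255, 0, 0, 0, 0, 0, 0], [255, 0, 0, 0, 0, 0, 0], [255, 0, 0, 0, 0, 0, 0]],
  ],
)

```text
clock: 21.75
ee_pos: [0.46, 0.3438, 0.1632]
orientation: [2.254, 2.188, -0.006]
force: [-0.4, -0.2, -0.4]
grip_width: 0.0089
```

```bash
python3 - <<'E'
from h import *
s=st(); print(cal("wrist")[1][2,3]); g=cv2.cvtColor(snap("wrist","w12.png"),cv2.COLOR_BGR2GRAY)
r=R.from_rotvec(s["orientation"]); p=np.array(s["ee_pos"])
for y in(-.057,-.022): print("pred",[proj("wrist",p+r.apply([0,y,z])).round(1).tolist() for z in(.0036,-.0264)])
for rr in range(60,300,12):
    x=np.where(g[rr,290:360]<45)[0]+290
    print(rr,(int(x.min()),int(x.max()),len(x)) if len(x) else None,end=' ')
E
```

```text
21.75 [0.46   0.3438 0.1632] [ 2.254   2.1878 -0.0059] [-0.4 -0.2 -0.4] 0.0089
-0.19006797144573814
pred [[324.5, 176.2], [324.7, 185.5]]
pred [[324.6, 258.9], [324.7, 286.6]]
60 None 72 None 84 None 96 None 108 None 120 None 132 None 144 None 156 None 168 None 180 (311, 337, 27) 192 (311, 337, 27) 204 (310, 338, 29) 216 (311, 338, 28) 228 (311, 337, 27) 240 (311, 337, 27) 252 (312, 336, 25) 264 (312, 336, 25) 276 (312, 336, 25) 288 (309, 339, 31)
```

Call:
carry_out(
  commands=[
    [[255, -33, 4.5, 0, -0.0115, 0.009, -0.145], [255, -33.5, -0.5, -0.5, -0.0115, 0.009, -0.145], [255, -33, -5, -0.5, -0.0115, 0.009, -0.145], [255, -32, -10, -1, -0.0115, 0.009, -0.145], [255, -30, -14.5, -1.5, -0.0115, 0.009, -0.145], [255, -28, -18.5, -2, -0.0115, 0.009, -0.145], [255, -25, -22.5, -2.5, -0.0115, 0.009, -0.145], [255, -21, -25.5, -3, -0.0115, 0.009, -0.145]],
  ],
)

```text
clock: 22.8
ee_pos: [0.4881, 0.0772, 0.1649]
orientation: [0.673, 3.05, 0.169]
force: [1.3, -0.0, -0.1]
grip_width: 0.009
```

Call:
carry_out(
  commands=[
    [[255, -17, -28.5, -3.5, -0.0115, 0.009, -0.145], [255, 0, 0, 0, 0, 0, 0], [255, 0, 0, 0, 0, 0, 0], [255, 0, 0, 0, 0, 0, 0], [255, 0, 0, 0, 0, 0, 0]],
  ],
)

```text
clock: 23.42
ee_pos: [0.4918, 0.046, 0.1659]
orientation: [0.455, 3.086, 0.188]
force: [0.1, 0.6, -0.9]
grip_width: 0.0091
```

```bash
python3 - <<'E'
from rim import *
s=st(); C=cal("wrist"); im=snap("wrist","w13.png"); g=cv2.cvtColor(im,cv2.COLOR_BGR2GRAY)
r=R.from_rotvec(s["orientation"]); p=np.array(s["ee_pos"])
print("pred bar end",[proj("wrist",p+r.apply([0,-.057+e,.0036]),C).round(1).tolist() for e in(0,.002)])
print("col profile",[(y,int(g[y,320:329].mean())) for y in range(164,190,1)])
Rc=np.array([.4963,.0551,.0768]); a=np.radians(7); uu=np.array([*(np.cos(a)*U),np.sin(a)])
for k in(-51,-42.5,-25.5,0,42.5): print(k,proj("wrist",Rc+uu*k/1000,C).round(1))
nr=np.array([*(-np.sin(a)*U),np.cos(a)])
plan(Rc+nr*(.0096+.035),tool(163.1,-7),255); print(sl(Rc),sl(p))
q=im[40:340,180:470]; cv2.imwrite("pics/v12.png",cv2.resize(q,None,fx=2,fy=2,interpolation=cv2.INTER_CUBIC))
E
```

```text
23.425 [0.4918 0.046  0.1659] [0.4546 3.086  0.1878] [ 0.1  0.6 -0.9] 0.0091
pred bar end [[322.4, 175.7], [322.4, 180.7]]
col profile [(164, 45), (165, 42), (166, 37), (167, 35), (168, 35), (169, 42), (170, 45), (171, 45), (172, 46), (173, 45), (174, 46), (175, 45), (176, 39), (177, 24), (178, 9), (179, 9), (180, 10), (181, 11), (182, 12), (183, 10), (184, 11), (185, 10), (186, 10), (187, 11), (188, 11), (189, 10)]
-51 [320.4 170.7]
-42.5 [320.4 184.2]
-25.5 [320.5 210.2]
0 [320.5 247.4]
42.5 [320.6 304.9]
[[255,-1.6,-0.8,45.1,-0.0008,-0.0012,0.0023]]
{'s': np.float64(0.2476), 'h': np.float64(0.0399), 'lat': np.float64(-0.0001)} {'s': np.float64(0.2485), 'h': np.float64(0.1296), 'lat': np.float64(0.0015)}
```

View pics/v12.png

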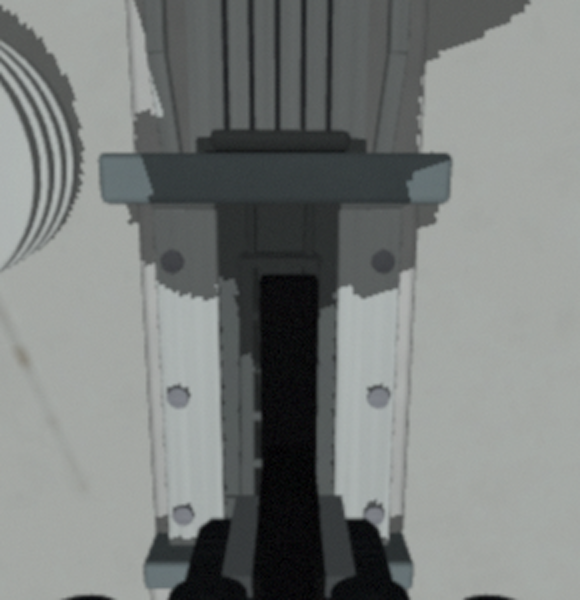

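Picture 12: the comb bar end is at crop row 273 (raw 176.5, predicted 175.7) and the rim's rear edge at raw row 168 (predicted 168.3). The comb sits about 2.3 mm to the right and 1.2 mm uphill of the wells. I correct that and descend to just above.

Call:
carry_out(
  commands=[
    [[255, -1.3, -0.7, 20, -0.001, -0.001, 0.002], [255, -1, -0.5, 23, 0, 0, 0], [255, 0, 0, 0, 0, 0, 0], [255, 0, 0, 0, 0, 0, 0], [255, 0, 0, 0, 0, 0, 0]],
  ],
)

```text
clock: 24.1
ee_pos: [0.4961, 0.0484, 0.1243]
orientation: [0.459, 3.082, 0.189]
force: [-0.1, -0.3, -0.2]
grip_width: 0.0089
```

```bash
python3 - <<'E'
from rim import *
s=st(); C=cal("wrist"); im=snap("wrist","w14.png"); p=np.array(s["ee_pos"]); print(sl(p))
r=R.from_rotvec(s["orientation"]); print("zaxis err deg",np.degrees((r.inv()*tool(163.1,-7)).as_rotvec()).round(2))
g=cv2.cvtColor(im,cv2.COLOR_BGR2GRAY)
print("col",[(y,int(g[y,320:329].mean())) for y in range(140,190,2)])
for row in(200,230): print(row,g[row,270:380:2].tolist())
Rc=np.array([.4963,.0551,.0768]); a=np.radians(7); uu=np.array([*(np.cos(a)*U),np.sin(a)])
print([proj("wrist",Rc+uu*k/1000+np.array([*N,0])*l,C).round(1).tolist() for k,l in((-52.5,0),(-40,-.013),(-40,.013))])
E
```

```text
24.1 [0.4961 0.0484 0.1243] [0.459  3.0819 0.1895] [-0.1 -0.3 -0.2] 0.0089
{'s': np.float64(0.247), 'h': np.float64(0.0878), 'lat': np.float64(-0.0019)}
zaxis err deg [ 0.05  0.11 -0.03]
col [(140, 61), (142, 58), (144, 52), (146, 48), (148, 49), (150, 49), (152, 49), (154, 48), (156, 49), (158, 49), (160, 49), (162, 48), (164, 49), (166, 49), (168, 49), (170, 50), (172, 43), (174, 36), (176, 32), (178, 10), (180, 11), (182, 12), (184, 12), (186, 12), (188, 11)]
200 [95, 98, 97, 98, 99, 96, 97, 96, 97, 80, 51, 49, 49, 48, 50, 46, 47, 46, 47, 48, 21, 9, 11, 9, 9, 12, 14, 13, 14, 14, 6, 7, 16, 13, 20, 39, 48, 49, 48, 43, 48, 48, 50, 48, 58, 91, 97, 96, 98, 96, 96, 96, 97, 96, 95]
230 [181, 182, 183, 185, 185, 183, 180, 182, 183, 168, 82, 92, 92, 92, 93, 83, 48, 49, 48, 46, 29, 15, 10, 12, 9, 7, 17, 13, 12, 15, 13, 11, 19, 12, 22, 43, 48, 48, 47, 75, 92, 93, 93, 91, 127, 178, 182, 185, 183, 182, 184, 183, 181, 181, 181]
[[326.3, 177.3], [302.0, 201.0], [350.7, 201.0]]
```

Call:
carry_out(
  commands=[
    [[255, 0, 0.5, 8, 0, 0, 0], [255, 0, 0, 8, 0, 0, 0], [255, 0, 0, 7, 0, 0, 0], [255, 0, 0, 5, 0, 0, 0], [255, 0, 0, 0, 0, 0, 0], [255, 0, 0, 0, 0, 0, 0]],
  ],
)

```text
clock: 24.9
ee_pos: [0.4966, 0.0521, 0.0955]
orientation: [0.46, 3.084, 0.189]
force: [0.6, -1.3, -0.9]
grip_width: 0.0086
```

Call:
carry_out(
  commands=[
    [[255, 0, 0, 3, 0, 0, 0], [255, 0, 0, 3, 0, 0, 0], [255, 0, 0, 2, 0, 0, 0], [255, 0, 0, 0, 0, 0, 0], [255, 0, 0, 0, 0, 0, 0]],
  ],
)

```text
clock: 25.52
ee_pos: [0.4968, 0.053, 0.0875]
orientation: [0.46, 3.084, 0.189]
force: [-0.1, -0.5, -1.1]
grip_width: 0.0094
```

```bash
python3 - <<'E'
from rim import *
s=st(); print(sl(s["ee_pos"]))
E
```

```text
25.525 [0.4968 0.053  0.0875] [0.4596 3.0838 0.189 ] [-0.1 -0.5 -1.1] 0.0094
{'s': np.float64(0.2471), 'h': np.float64(0.0508), 'lat': np.float64(-0.0012)}
```

Call:
carry_out(
  commands=[
    [[255, 0, 0, 1, 0, 0, 0], [255, 0, 0, 1, 0, 0, 0], [255, 0, 0, 0, 0, 0, 0], [255, 0, 0, 0, 0, 0, 0]],
  ],
)

```text
clock: 26.02
ee_pos: [0.497, 0.0531, 0.0865]
orientation: [0.46, 3.083, 0.189]
force: [-2.2, -1.2, 5.9]
grip_width: 0.0091
```

Contact at the expected height (h=0.0498, seat 0.040). Release and withdraw.

Call:
carry_out(
  commands=[
    [[190, 0, 0, 0, 0, 0, 0], [150, 0, 0, 0, 0, 0, 0], [150, 0, 0, 0, 0, 0, 0], [150, 0, 0, -10, 0, 0, 0], [150, 0, 0, -25, 0, 0, 0], [150, 0, 0, -40, 0, 0, 0], [150, 0, 0, -30, 0, 0, 0], [150, 0, -20, -20, 0, 0, 0]],
  ],
)

```text
clock: 27.02
ee_pos: [0.4877, 0.02, 0.2098]
orientation: [0.456, 3.081, 0.19]
force: [0.4, -0.4, -0.4]
grip_width: 0.0349
```

Call:
carry_out(
  commands=[
    [[150, 0, -20, 0, 0, 0, 0], [150, 0, 0, 0, 0, 0, 0], [150, 0, 0, 0, 0, 0, 0], [150, 0, 0, 0, 0, 0, 0]],
  ],
)

```text
clock: 27.52
ee_pos: [0.4809, 0.0012, 0.2046]
orientation: [0.458, 3.084, 0.189]
force: [-0.4, -0.2, 0.4]
grip_width: 0.0355
```

```bash
python3 - <<'E'
from rim import *
s=st(); C=cal("wrist"); im=snap("wrist","w15.png"); snap("side","s15.png"); print(sl(s["ee_pos"]))
g=cv2.cvtColor(im,cv2.COLOR_BGR2GRAY)
Rc=np.array([.4963,.0551,.0768]); a=np.radians(7); uu=np.array([*(np.cos(a)*U),np.sin(a)]); nr=np.array([*(-np.sin(a)*U),np.cos(a)])
for nm,k,h in(("bar near",-57,6),("bar far",57,6),("fin near top",-22,36),("fin far top",22,36)): print(nm,proj("wrist",Rc+uu*k/1000+nr*h/1000,C).round(1))
m=(g<25).astype(np.uint8); c=proj("wrist",Rc,C).astype(int); m[:,:c[0]-40]=0; m[:,c[0]+40:]=0
n,l,stt,ce=cv2.connectedComponentsWithStats(m); 
print([ (stt[i].tolist(),ce[i].round(1).tolist()) for i in range(1,n) if stt[i][4]>150])
for r in range(150,310,10):
    x=np.where(g[r,c[0]-40:c[0]+40]<25)[0]+c[0]-40; print(r,(int(x.min()),int(x.max()),len(x)) if len(x) else None,end=' ')
E
```

```text
27.525 [0.4809 0.0012 0.2046] [0.4585 3.0843 0.1894] [-0.4 -0.2  0.4] 0.0355
{'s': np.float64(0.2075), 'h': np.float64(0.1736), 'lat': np.float64(-0.0011)}
bar near [324.4 212.9]
bar far [324.6 344.2]
fin near top [324.5 269.6]
fin far top [324.6 325. ]
[([316, 240, 16, 103, 1246], [323.5, 291.6]), ([284, 355, 38, 9, 342], [302.5, 359.0]), ([284, 409, 80, 71, 5410], [323.4, 445.7])]
150 None 160 None 170 None 180 None 190 None 200 None 210 None 220 (322, 322, 1) 230 (316, 331, 5) 240 (319, 328, 3) 250 (317, 331, 15) 260 (317, 330, 14) 270 (316, 331, 16) 280 (317, 330, 9) 290 (317, 330, 12) 300 (317, 330, 13)
```

```bash
python3 - <<'E'
from rim import *
g=cv2.cvtColor(cv2.imread("pics/w15.png"),cv2.COLOR_BGR2GRAY); C=cal("wrist")
print([(y,int(g[y,320:328].mean())) for y in range(196,240,2)])
print("far",[(y,int(g[y,321:327].mean())) for y in range(332,356,2)])
print("rim side strip",[(y,int(g[y,309:313].mean())) for y in range(196,240,2)])
print("right strip",[(y,int(g[y,335:339].mean())) for y in range(196,240,2)])
Rc=np.array([.4963,.0551,.0768]); a=np.radians(7); uu=np.array([*(np.cos(a)*U),np.sin(a)]); nr=np.array([*(-np.sin(a)*U),np.cos(a)])
print("rim rear",proj("wrist",Rc-uu*.0525,C),"stop face top",proj("wrist",rp(.31,.026),C))
E
```

```text
[(196, 105), (198, 97), (200, 48), (202, 42), (204, 42), (206, 42), (208, 42), (210, 34), (212, 22), (214, 19), (216, 26), (218, 27), (220, 26), (222, 27), (224, 26), (226, 26), (228, 25), (230, 27), (232, 26), (234, 26), (236, 25), (238, 26)]
far [(332, 22), (334, 22), (336, 23), (338, 24), (340, 22), (342, 22), (344, 80), (346, 105), (348, 121), (350, 160), (352, 159), (354, 117)]
rim side strip [(196, 105), (198, 97), (200, 65), (202, 64), (204, 67), (206, 64), (208, 40), (210, 39), (212, 37), (214, 34), (216, 34), (218, 69), (220, 82), (222, 81), (224, 82), (226, 82), (228, 81), (230, 81), (232, 82), (234, 81), (236, 82), (238, 81)]
right strip [(196, 106), (198, 100), (200, 68), (202, 66), (204, 65), (206, 59), (208, 41), (210, 42), (212, 36), (214, 33), (216, 32), (218, 64), (220, 83), (222, 82), (224, 82), (226, 82), (228, 82), (230, 82), (232, 83), (234, 82), (236, 82), (238, 81)]
rim rear [324.35274068 217.10845546] stop face top [324.64353338 337.5585519 ]
```

```bash
python3 - <<'E'
from rim import *
C=(cal("wrist")[0],np.load("w7.npy"),0)
for nm,px,h in(("lip end/stop face at h12",(260,495),.012),("same",(530,495),.012),("face top edge",(265,525),.026),("rim rear",(398,66),.04)): print(nm,sl(onrim((224+px[0]/4,167+px[1]/4),C,h)))
s=st(); 
E
```

```text
lip end/stop face at h12 {'s': np.float64(0.3087), 'h': np.float64(0.012), 'lat': np.float64(-0.0366)}
same {'s': np.float64(0.3088), 'h': np.float64(0.012), 'lat': np.float64(0.0327)}
face top edge {'s': np.float64(0.3106), 'h': np.float64(0.026), 'lat': np.float64(-0.0341)}
rim rear {'s': np.float64(0.1962), 'h': np.float64(0.04), 'lat': np.float64(-0.0006)}
27.625 [0.4808 0.0012 0.2046] [0.4583 3.0844 0.1891] [ 0.4  0.5 -0.1] 0.035
```

```bash
python3 -c "
from bench import bot
print(bot.job_done())"
```

```text
the job is handed in; nothing more can be done
None
```

I set the cartridge in the bay and pushed it up to the top stop. I then took the black comb from its stand, lowered it into the six wells and handed the job in at 27.6 s on the clock. No verdict was reported.

**Cartridge:** The push ended in a firm 16 N stop at the position expected for "home". The images put its nose within about 2 mm of the stop. After the comb went in, the well block's rear edge was still within half a pixel of its earlier place, so it had not moved.

**Comb:** The bar met the rim at the expected height with about 6 N. In the last picture both bar ends lie within 1–2 pixels (about 1–2 mm) of where a seated bar should be. The gripper is open and clear, and reads no force.

**Checks that disagreed:**
- My early arch height came out 7–12 mm below the description because I picked its ends badly. I did not use it.
- The ramp centre line came out about 2 mm off in a later view, and I corrected for it.
- The comb bar's end measured 5 mm lower than the text, within my picking error. The force at contact confirmed the text's height.

I did not measure the bottles and dishes again at the end. The water bottle and dishes showed clear of the arm in the wrist pictures. I cleared the ethanol bottle only by planning from its first measured position.

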